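# Weigh out brass casting bars on a spring scale

## Task

Weigh out brass for a casting: take bars from the sloping rack and lay them gently, one at a time, flat in the pan of the spring scale until the scale's red pointer comes to rest in the green band. Leave the bars you do not need on the rack as they are, and disturb nothing else on the bench.

Things in the scene. Friction and masses are not known exactly. Their poses are not given: they have to be found in the camera images.
- scale: the spring scale: mint-green housing 150 x 190 x 45 mm on the bench with a steel pan above it. Origin under the middle of the housing at bench level, z up. On its +y side, 150 mm from the origin, stands a white graduated column, 16 mm square and 150 mm high. It is fixed to the bench.
- pan (a joint): how far the pan has sunk below its empty height, in m: 0 empty, 0.06 at its bottom stop. The pan moves straight down on a spring (about 210 N/m, well damped): one bar sinks it about 13 mm and each further one about 14 mm more, varying a little with the bar's weight.
- pan_floor (a point): middle of the upper face of the pan's floor, 123 mm above the bench when empty; it sinks with the pan, axes as the scale's. The flat floor is 144 mm (x) by 204 mm (y) inside a rim that stands 8 mm above it and is 3 mm thick.
- pointer (a point): the red pointer, two thin prongs 3 mm thick fixed to the pan that pass either side of the column; this point is between them, on the column's axis at their mid-height, 1.5 mm lower than the pan floor's upper face.
- band_mid (a point): middle of the green collar on the white column, 24 mm square and 20 mm high (green from 10 mm below to 10 mm above this point): the target band for the pointer. Its height differs from job to job; two or three bars are needed. Fixed.
- rack: sloping grey-painted rack, 290 mm wide (y), fixed to the bench. Origin at bench level under the middle of its sloping face, which is 62 mm above it there and rises at 30 degrees towards the rack's +x (away from the robot); 140 mm long up the slope, with a ledge 10 mm high along the low edge on which the bars' ends rest. Bars lie side by side about 65 mm apart.
- bar0_mid (a point): centre of cast brass bar 0: a plain block 90 mm long (its x), 22 mm wide (its y), 18 mm thick (its z), about 0.3 kg (7 percent more or less), lying flat on the sloping rack with its length up the slope, so its z is square to the slope, 30 degrees from vertical, leaning towards the robot.
- bar1_mid (a point): centre of cast brass bar 1: a plain block 90 mm long (its x), 22 mm wide (its y), 18 mm thick (its z), about 0.3 kg (7 percent more or less), lying flat on the sloping rack with its length up the slope, so its z is square to the slope, 30 degrees from vertical, leaning towards the robot.
- bar2_mid (a point): centre of cast brass bar 2: a plain block 90 mm long (its x), 22 mm wide (its y), 18 mm thick (its z), about 0.3 kg (7 percent more or less), lying flat on the sloping rack with its length up the slope, so its z is square to the slope, 30 degrees from vertical, leaning towards the robot.
- bar3_mid (a point): centre of cast brass bar 3: a plain block 90 mm long (its x), 22 mm wide (its y), 18 mm thick (its z), about 0.3 kg (7 percent more or less), lying flat on the sloping rack with its length up the slope, so its z is square to the slope, 30 degrees from vertical, leaning towards the robot.
- pliers_red: bystander, not to be disturbed: red-handled pliers, 160 mm long. Origin at its underside on the bench.
- pliers_blue: bystander, not to be disturbed: blue-handled pliers, 160 mm long. Origin at its underside on the bench.
- file: bystander, not to be disturbed: a steel file with a wooden handle, 200 mm long. Origin at its underside on the bench.
- dividers: bystander, not to be disturbed: aluminium dividers, 160 mm long. Origin at its underside on the bench.
- hammer: bystander, not to be disturbed: a hammer, about 250 mm long. Origin at its underside on the bench.
- dish: bystander, not to be disturbed: a white ceramic dish, 100 mm across, 35 mm high. Origin at its underside on the bench.
- gas_tube: bystander, not to be disturbed: a standing yellow can, 40 mm across, 110 mm high. Origin at its underside on the bench.
Mind the look-alikes: they are no part of the job. What is shaped like the part that bears bar0_mid but pink is not meant. What is shaped like the part that bears bar2_mid but black is not meant.

How it is judged (in metres and radians):
On the way, in this order (a step that is already met when the one before it is completed fails the run):
1. a first bar lies in the pan, let go, and no second one yet (((x of bar0_mid in the frame of pan_floor between -0.075 and 0.075 m and y of bar0_mid in the frame of pan_floor between -0.105 and 0.105 m and z of bar0_mid in the frame of pan_floor between 0.003 and 0.07 m and contact force between the fingers and bar0 below 0.1 N) or (x of bar1_mid in the frame of pan_floor between -0.075 and 0.075 m and y of bar1_mid in the frame of pan_floor between -0.105 and 0.105 m and z of bar1_mid in the frame of pan_floor between 0.003 and 0.07 m and contact force between the fingers and bar1 below 0.1 N) or (x of bar2_mid in the frame of pan_floor between -0.075 and 0.075 m and y of bar2_mid in the frame of pan_floor between -0.105 and 0.105 m and z of bar2_mid in the frame of pan_floor between 0.003 and 0.07 m and contact force between the fingers and bar2 below 0.1 N) or (x of bar3_mid in the frame of pan_floor between -0.075 and 0.075 m and y of bar3_mid in the frame of pan_floor between -0.105 and 0.105 m and z of bar3_mid in the frame of pan_floor between 0.003 and 0.07 m and contact force between the fingers and bar3 below 0.1 N))), for 0.2 s.
2. a second bar lies in the pan with it, let go ((((x of bar0_mid in the frame of pan_floor between -0.075 and 0.075 m and y of bar0_mid in the frame of pan_floor between -0.105 and 0.105 m and z of bar0_mid in the frame of pan_floor between 0.003 and 0.07 m and contact force between the fingers and bar0 below 0.1 N) and (x of bar1_mid in the frame of pan_floor between -0.075 and 0.075 m and y of bar1_mid in the frame of pan_floor between -0.105 and 0.105 m and z of bar1_mid in the frame of pan_floor between 0.003 and 0.07 m and contact force between the fingers and bar1 below 0.1 N)) or ((x of bar0_mid in the frame of pan_floor between -0.075 and 0.075 m and y of bar0_mid in the frame of pan_floor between -0.105 and 0.105 m and z of bar0_mid in the frame of pan_floor between 0.003 and 0.07 m and contact force between the fingers and bar0 below 0.1 N) and (x of bar2_mid in the frame of pan_floor between -0.075 and 0.075 m and y of bar2_mid in the frame of pan_floor between -0.105 and 0.105 m and z of bar2_mid in the frame of pan_floor between 0.003 and 0.07 m and contact force between the fingers and bar2 below 0.1 N)) or ((x of bar0_mid in the frame of pan_floor between -0.075 and 0.075 m and y of bar0_mid in the frame of pan_floor between -0.105 and 0.105 m and z of bar0_mid in the frame of pan_floor between 0.003 and 0.07 m and contact force between the fingers and bar0 below 0.1 N) and (x of bar3_mid in the frame of pan_floor between -0.075 and 0.075 m and y of bar3_mid in the frame of pan_floor between -0.105 and 0.105 m and z of bar3_mid in the frame of pan_floor between 0.003 and 0.07 m and contact force between the fingers and bar3 below 0.1 N)) or ((x of bar1_mid in the frame of pan_floor between -0.075 and 0.075 m and y of bar1_mid in the frame of pan_floor between -0.105 and 0.105 m and z of bar1_mid in the frame of pan_floor between 0.003 and 0.07 m and contact force between the fingers and bar1 below 0.1 N) and (x of bar2_mid in the frame of pan_floor between -0.075 and 0.075 m and y of bar2_mid in the frame of pan_floor between -0.105 and 0.105 m and z of bar2_mid in the frame of pan_floor between 0.003 and 0.07 m and contact force between the fingers and bar2 below 0.1 N)) or ((x of bar1_mid in the frame of pan_floor between -0.075 and 0.075 m and y of bar1_mid in the frame of pan_floor between -0.105 and 0.105 m and z of bar1_mid in the frame of pan_floor between 0.003 and 0.07 m and contact force between the fingers and bar1 below 0.1 N) and (x of bar3_mid in the frame of pan_floor between -0.075 and 0.075 m and y of bar3_mid in the frame of pan_floor between -0.105 and 0.105 m and z of bar3_mid in the frame of pan_floor between 0.003 and 0.07 m and contact force between the fingers and bar3 below 0.1 N)) or ((x of bar2_mid in the frame of pan_floor between -0.075 and 0.075 m and y of bar2_mid in the frame of pan_floor between -0.105 and 0.105 m and z of bar2_mid in the frame of pan_floor between 0.003 and 0.07 m and contact force between the fingers and bar2 below 0.1 N) and (x of bar3_mid in the frame of pan_floor between -0.075 and 0.075 m and y of bar3_mid in the frame of pan_floor between -0.105 and 0.105 m and z of bar3_mid in the frame of pan_floor between 0.003 and 0.07 m and contact force between the fingers and bar3 below 0.1 N)))), for 0.2 s.
At the end, for the whole second after the job is handed in: The pan is at rest with the middle of the red pointer within the green band (within 11.5 mm of the band's middle); every bar is either lying in the pan (flat within 0.2 rad) and at rest, or on the rack within 15 mm of where it started (z of pointer in the frame of band_mid between -0.0115 and 0.0115 m and velocity of joint pan between -0.01 and 0.01 m/s and ((x of bar0_mid in the frame of pan_floor between -0.075 and 0.075 m and y of bar0_mid in the frame of pan_floor between -0.105 and 0.105 m and z of bar0_mid in the frame of pan_floor between 0.003 and 0.07 m and angle between bar0_mid's own z axis and vertical below 0.2 rad and linear speed of bar0 below 0.02 m/s) or distance of bar0_mid from where it was at the start of the episode below 0.015 m) and ((x of bar1_mid in the frame of pan_floor between -0.075 and 0.075 m and y of bar1_mid in the frame of pan_floor between -0.105 and 0.105 m and z of bar1_mid in the frame of pan_floor between 0.003 and 0.07 m and angle between bar1_mid's own z axis and vertical below 0.2 rad and linear speed of bar1 below 0.02 m/s) or distance of bar1_mid from where it was at the start of the episode below 0.015 m) and ((x of bar2_mid in the frame of pan_floor between -0.075 and 0.075 m and y of bar2_mid in the frame of pan_floor between -0.105 and 0.105 m and z of bar2_mid in the frame of pan_floor between 0.003 and 0.07 m and angle between bar2_mid's own z axis and vertical below 0.2 rad and linear speed of bar2 below 0.02 m/s) or distance of bar2_mid from where it was at the start of the episode below 0.015 m) and ((x of bar3_mid in the frame of pan_floor between -0.075 and 0.075 m and y of bar3_mid in the frame of pan_floor between -0.105 and 0.105 m and z of bar3_mid in the frame of pan_floor between 0.003 and 0.07 m and angle between bar3_mid's own z axis and vertical below 0.2 rad and linear speed of bar3 below 0.02 m/s) or distance of bar3_mid from where it was at the start of the episode below 0.015 m)); the robot touches nothing.
It fails at once if a bar is dropped or slammed into the pan (pan sinks faster than 0.35 m/s) (velocity of joint pan above 0.35 m/s).
It fails at once if another thing on the bench is moved by more than 30 mm (distance of any of pliers_red, pliers_blue, file, dividers, hammer, dish, gas_tube from where it was at the start of the episode above 0.03 m).
It also fails if it takes over 72 s, if anything falls off the work surface, if the arm or the gripper's body presses on something with over 40 N, if the wrist force passes 120 N, or if a joint passes its speed limit or range.

## Robot

A 6-joint arm with a two-finger parallel gripper is mounted at the origin on the work surface. World frame = base frame: x ahead of the robot, y to its left, z up, the work surface at z = 0. Lengths are in mm, angles in degrees, forces in N, time in s.
With the tool pointing down it reaches from about 275 to 850 mm from the base axis. Payload 5.2 kg.
Tool frame: the origin (TCP) lies on the centre line of the jaws, within the pads' length; the fingertips stand 14 mm ahead of it and the grasp point (between the pads) lies 5 mm behind it; z points along the fingers, y is the line along which they close (so a half turn about z gives the same grasp; the last joint's range is limited). The gripper opens to 85 mm and grips with 20 to 120 N. Pads are 22 mm wide; open, the fingers measure 114 mm over their backs; the gripper's body (76 mm by 85 mm) begins 54 mm behind the grasp point. The pads swing forward as they close: fully open they stand 13 mm farther back than shut.
Start: joints at [51.75, 14.817, 87.949, -0, 77.235, -11.62], TCP at [246.514, 491.666, 245.31] pointing down, gripper open.
Joint ranges: [-179.93, 179.93], [-52.35, 119.4], [10.71, 147.94], [-69.91, 249.91], [12.55, 155.21], [-178.61, 178.61]. Speed limits (degrees/s): [147.25, 147.25, 180, 180, 180, 180].

## Interface

Orientations are given as a 3x3 rotation matrix whose columns are the frame's x, y, z axes.
In Python, from bench import env gives the robot as it stands.
- The arm moves only by the tool jog_arm, never from a script. Its argument "increments" is a list of rows, each a list of 3 entries, a list of its own where there are three numbers: the shift along the tool's x, y, z each as a share of 0.2 m, from -1 to 1, then the turn, a rotation vector about the tool's x, y, z each as a share of 30 degrees, from -1 to 1, then the closure, from 0 (fully open) to 1 (shut). In form: [[[dx, dy, dz], [rx, ry, rz], hand], ...]. A call has 1 to 10 rows; each row is the pose to reach, as a shift and turn from the pose commanded when the call began, along the tool's axes at that moment; what a row does not reach only later rows make up. A row lasts 1/10 s, in which the tool goes at most 50 mm and 8.59 degrees, less where a joint would pass 70% of its speed; a pose out of reach is approached as far as the arm can. A call with a number of a shift or a turn outside -1 to 1 is refused whole. A call with a gripper value outside its range is refused whole. The fingers move at their own pace and stop on an object; "force" is the grip in N (left out, the last holds). Time passes only in rows, so rows that repeat a pose let the fingers close. It gives the time, the measured TCP pose, the force, the opening and the grip force at its end, in the units of the state.
- env.get_state(): the state, without advancing time (a new reading comes with each control period).
- env.camera(name): name is "scene" or "side" or "wrist"; returns the picture (400x640x3 uint8, red, green, blue); there is no depth.
- env.camera_info(name): a dict with "camera_matrix" (3x3 intrinsics, pixels), "origin" and "orientation" of the camera in the world; the wrist camera has in their place "tool_from_camera" (4x4, takes a point from camera to tool coordinates, whose origin is the TCP and whose axes are the flange's). Camera axes: x right, y up, looking along -z (the intrinsics and any distortion apply to the point x, -y, -z); pixel columns grow to the right and rows downward; lengths in mm; the calibration is good to about 2 mm. A picture is of the moment at which its call begins: read the wrist's pose just before it. camera_info takes no time and is no camera call.
- env.hand_in(): hands the job in; it is judged then, once.
Trained networks look in the newest picture that a camera, given by its name, has taken for a name from the list of things; names that differ only in an ending like _2 or _b are one class to them, and where a whole thing is asked for, a point or a joint stands for the part that bears it (a point fixed in the world has none). Each returns a list of dicts, best first, with "score" (0 to 1); they miss things now and then, are a little off and sometimes report something else, mostly with a low value. They report only what shows in the picture. A call takes as long as a camera call. They do not tell look-alikes from the thing itself.
- env.recognise(camera, label): "point" ([x, y, z] in mm, in world coordinates, good to about 4 mm: the middle of the surface that is visible of it).
- env.outline_of(camera, label): "mask" (400x640 bool, what is visible of it).
The state is a dict: "time_s": time; "joints": joint angles; "qd": joint speeds; "effort": joint torques, N m; "ee_pos": TCP position; "orientation": TCP orientation; "force": force on the tool from outside, world axes, zero at the start; "ft_torque": the same for the moment, N m; "opening": finger opening in mm; "grasp_force": force on a finger pad.
Only numpy, scipy, OpenCV 4.12 (cv2) and the standard library are available. Lean on these libraries where they do the work, as an engineer would, in place of code of your own. Each camera call takes 0.05 s, during which the arm holds its last target. There are 200 camera calls.

## Working session

There is one attempt and no reset: what is moved stays moved. The work goes in short steps, Python scripts to look and compute and a tool call to move; the robot and the scene stay as the last step left them, time stands still between calls to the robot, and variables do not carry over. Pictures are saved under pics/ and viewed, at most 10 in all, crops included, and the job is handed in when it is done.

Besides the shell and the picture viewer there is one more tool, called after "Call:" in YAML: its name, and indented under it one key for each argument. jog_arm: Moves the arm, as the interface text tells. Its arguments: {"type":"object","properties":{"increments":{"type":"array"},"force":{"type":"number"}},"required":["increments"]}

```bash
mkdir -p pics; ls; python3 - <<'E'
from bench import env
import cv2,numpy as np
for c in ["scene","side"]:
    im=env.camera(c); cv2.imwrite(f"pics/{c}0.png",im[:,:,::-1])
    i=env.camera_info(c); print(c,np.round(i["origin"]),np.round(i["orientation"],3).tolist(),np.round(i["camera_matrix"]).tolist(), [k for k in i])
    for l in ["bar0_mid","scale","rack","pan_floor","pointer","band_mid","gas_tube","dish","hammer"]:
        try: print(l,[(np.round(d["point"]).tolist(),round(d["score"],2)) for d in env.recognise(c,l)])
        except Exception as e: print(l,e)
s=env.get_state();print(s["time_s"],np.round(s["orientation"],3).tolist(),s["opening"])
E
```

```text
pics
scene [ 946. -538.  858.] [[0.87, -0.331, 0.366], [0.493, 0.611, -0.62], [-0.018, 0.719, 0.694]] [[405.0, 0.0, 318.0], [0.0, 405.0, 196.0], [0.0, 0.0, 1.0]] ['camera_matrix', 'origin', 'orientation']
bar0_mid [([502.0, 123.0, 72.0], 0.7), ([364.0, 49.0, 17.0], 0.57)]
scale [([598.0, -258.0, 125.0], 0.83)]
rack [([548.0, 166.0, 77.0], 0.84)]
pan_floor [([580.0, -250.0, 125.0], 0.91)]
pointer [([577.0, -254.0, 121.0], 0.89), ([544.0, 167.0, 75.0], 0.49), ([499.0, 316.0, 67.0], 0.27)]
band_mid [([500.0, 123.0, 71.0], 0.16)]
gas_tube [([734.0, 235.0, 79.0], 0.78), ([581.0, -256.0, 124.0], 0.6)]
dish [([734.0, -268.0, 19.0], 0.67)]
hammer [([789.0, 4.0, 24.0], 0.75)]
side [ 260. -822.  842.] [[0.956, 0.168, -0.242], [-0.294, 0.585, -0.756], [0.015, 0.793, 0.609]] [[471.0, 0.0, 314.0], [0.0, 471.0, 196.0], [0.0, 0.0, 1.0]] ['camera_matrix', 'origin', 'orientation']
bar0_mid [([356.0, 46.0, 16.0], 0.91), ([491.0, 116.0, 66.0], 0.67), ([551.0, -100.0, 99.0], 0.67)]
scale [([563.0, -274.0, 124.0], 0.88)]
rack [([534.0, 159.0, 63.0], 0.64)]
pan_floor [([577.0, -253.0, 120.0], 0.6)]
pointer [([578.0, -251.0, 124.0], 0.86), ([776.0, 4.0, 26.0], 0.43)]
band_mid [([549.0, -100.0, 96.0], 0.37)]
gas_tube [([721.0, 232.0, 67.0], 0.63)]
dish [([757.0, -268.0, 21.0], 0.71)]
hammer [([774.0, 4.0, 25.0], 0.6), ([579.0, -252.0, 122.0], 0.3)]
1.0 [[-0.894, 0.448, 0.0], [0.448, 0.894, -0.0], [-0.0, 0.0, -1.0]] 85.52641379454994
```

View pics/scene0.png

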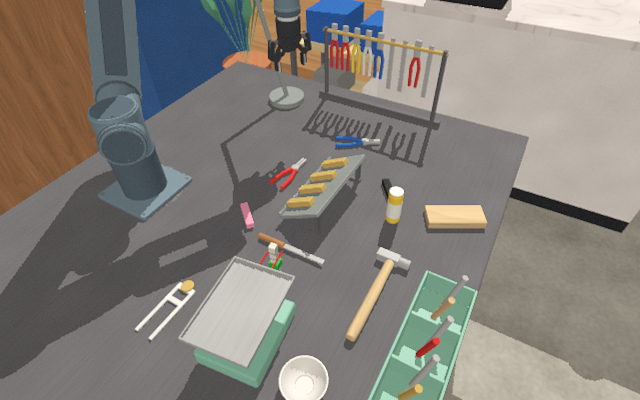

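View pics/side0.png

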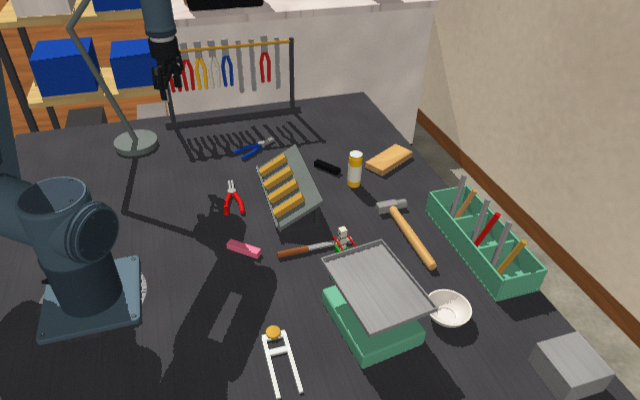

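Scene view: four brass bars on the rack at about (300,202), (312,189), (322,176) and (334,163). Things that could be mistaken for them are the pink block (247,215), the black block (388,188) and the wooden block (455,216). I choose the four brass bars on the rack. The pan is at (238,310) and the column with its green collar at (273,255). Next, one close crop.

```bash
cat > h.py <<'E'
import numpy as np,cv2
from bench import env
def cam(c,T=None):
    i=env.camera_info(c);K=np.array(i["camera_matrix"])
    if c=="wrist":
        s=env.get_state();M=np.eye(4);M[:3,:3]=s["orientation"];M[:3,3]=s["ee_pos"]
        M=M@np.array(i["tool_from_camera"])
        return K,M[:3,:3],M[:3,3]
    return K,np.array(i["orientation"]),np.array(i["origin"])
def proj(C,P):
    K,R,o=C;p=(np.atleast_2d(P)-o)@R;p=p*[1,-1,-1];q=p@K.T;return q[:,:2]/q[:,2:]
def ray(C,uv):
    K,R,o=C;d=np.linalg.inv(K)@[uv[0],uv[1],1];return o,R@(d*[1,-1,-1])
def tri(obs):
    A=np.zeros((3,3));b=np.zeros(3)
    for C,uv in obs:
        o,d=ray(C,uv);d=d/np.linalg.norm(d);Q=np.eye(3)-np.outer(d,d);A+=Q;b+=Q@o
    return np.linalg.solve(A,b)
E
python3 - <<'E'
from h import *
a=cv2.imread("pics/scene0.png");b=cv2.imread("pics/side0.png")
f=lambda im,x,y,w,h,k:cv2.resize(im[y:y+h,x:x+w],(w*k,h*k),interpolation=cv2.INTER_CUBIC)
t=np.hstack([f(a,270,145,100,75,4),f(b,250,140,100,75,4)])
u=np.hstack([f(a,240,225,80,55,5),f(b,310,215,80,55,5)])
cv2.imwrite("pics/crop1.png",np.vstack([t,u[:275]]))
for n,im,(x,y,w,h) in (("scene",a,(270,145,100,75)),("side",b,(250,140,80,85))):
    hsv=cv2.cvtColor(im,cv2.COLOR_BGR2HSV);m=cv2.inRange(hsv,(15,110,60),(35,255,255))
    k=np.zeros_like(m);k[y:y+h,x:x+w]=1
    N,l,s,c=cv2.connectedComponentsWithStats(m*k);print(n,[(s[i,4],np.round(c[i],1).tolist()) for i in range(1,N) if s[i,4]>30])
E
```

```text
scene [(np.int32(189), [334.5, 162.5]), (np.int32(201), [323.4, 175.3]), (np.int32(211), [312.4, 188.1]), (np.int32(220), [300.4, 201.7])]
side [(np.int32(264), [272.7, 164.9]), (np.int32(285), [277.7, 177.8]), (np.int32(312), [282.9, 190.9]), (np.int32(342), [288.4, 204.9])]
```

View pics/crop1.png

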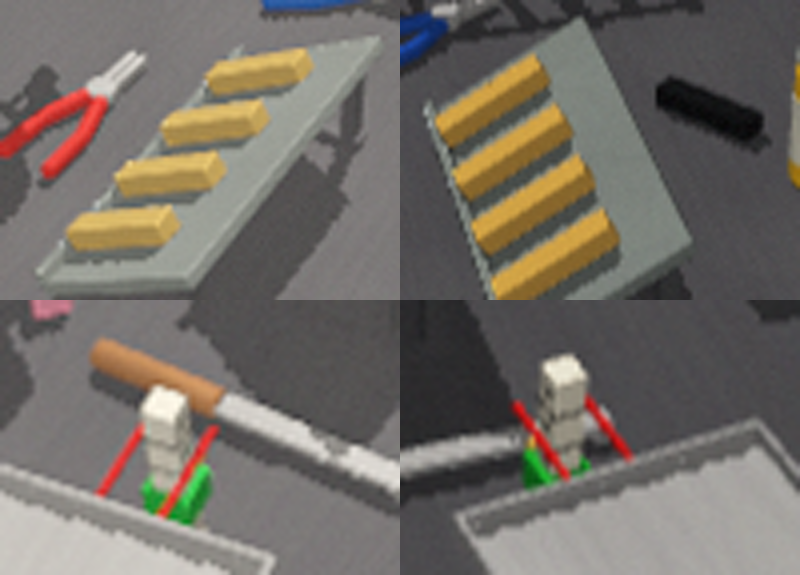

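Close crop: four clean brass bars side by side on the rack, none of them a look-alike. The column top and the green collar show between the red prongs. Now I fit the poses.

```bash
python3 - <<'E'
from h import *
from scipy.optimize import least_squares,minimize
A,B=cam("scene"),cam("side")
c0=np.array([[334.5,162.5],[323.4,175.3],[312.4,188.1],[300.4,201.7]]);c1=np.array([[272.7,164.9],[277.7,177.8],[282.9,190.9],[288.4,204.9]])
def bar(P,yaw):
    c,s=np.cos(yaw),np.sin(yaw);R=np.array([[c,-s,0],[s,c,0],[0,0,1]])@cv2.Rodrigues(np.array([0,-np.pi/6,0]))[0]
    g=np.array([[x,y,z] for x in(-45,45) for y in(-11,11) for z in(-9,9)]);return P+g@R.T
def cen(C,V):
    h=cv2.convexHull(proj(C,V).astype(np.float32));m=cv2.moments(h);return np.array([m["m10"],m["m01"]])/m["m00"]
def pts(p):
    P=p[:3];u=np.array([-np.sin(p[3]),np.cos(p[3]),0]);return [P+u*k for k in (p[4],p[5],p[6],p[7])]
def res(p):
    r=[]
    for P,a,b in zip(pts(p),c0,c1):
        V=bar(P,p[3]);r+=list(cen(A,V)-a)+list(cen(B,V)-b)
    return np.r_[r,(p[4:].sum())*.1,p[4:].mean()]
s=least_squares(res,[510,180,75,0.0,98,33,-33,-98],diff_step=1e-4)
print("bars yaw",np.degrees(s.x[3]),np.round(pts(s.x),1).tolist(),"rms",np.sqrt(np.mean(s.fun**2)), np.round(s.fun,1))
# column
print("coltop",tri([(A,(273,244)),(B,(343,227.4))]))
for C,uv in((A,(273,244)),(B,(343,227.4))):
    o,d=ray(C,uv);print(o+d*(150-o[2])/d[2])
# pan rim fit
ms=[]
for c in("scene","side"):
    env.camera(c);r=env.outline_of(c,"pan_floor");m=r[0]["mask"];print(c,m.sum(),r[0]["score"]);ms.append(m)
def iou(p):
    t=0
    c,s_=np.cos(p[2]),np.sin(p[2]);R=np.array([[c,-s_,0],[s_,c,0],[0,0,1]])
    g=np.array([[x,y,z] for x in(-75,75) for y in(-105,105) for z in(131,119)]);V=g@R.T+[p[0],p[1],0]
    for C,m in zip((A,B),ms):
        h=cv2.convexHull((proj(C,V)*16).astype(np.int32));k=np.zeros(m.shape,np.uint8);cv2.fillConvexPoly(k,h,1,shift=4)
        t+=(k.astype(bool)^m).sum()/m.sum()
    return t
best=min((minimize(iou,[585,-252,y],method="Nelder-Mead",options=dict(initial_simplex=[[585,-252,y],[600,-252,y],[585,-240,y],[585,-252,y+.1]])) for y in np.radians([-30,-15,0,15,30])),key=lambda r:r.fun)
print("pan",best.x[:2],np.degrees(best.x[2]),best.fun)
x,y,t=best.x;print("col pred",x-150*np.sin(t),y+150*np.cos(t))
# band
for n,C in(("scene",A),("side",B)):
    im=cv2.imread(f"pics/{n}0.png");m=cv2.inRange(cv2.cvtColor(im,cv2.COLOR_BGR2HSV),(52,150,60),(68,255,255))
    q=proj(C,[[x-150*np.sin(t),y+150*np.cos(t),90]])[0].astype(int);k=np.zeros_like(m);k[q[1]-30:q[1]+30,q[0]-30:q[0]+30]=1
    ys,xs=np.nonzero(m*k);print(n,len(ys),xs.min(),xs.max(),ys.min(),ys.max())
    cx,cy=x-150*np.sin(t),y+150*np.cos(t)
    for z in(75,80,85,90,95,100):
        cc,ss=np.cos(t),np.sin(t)
        V=np.array([[cx+a*cc-b*ss,cy+a*ss+b*cc,z+e] for a in(-12,12) for b in(-12,12) for e in(-10,10)]);p=proj(C,V);print(z,np.round([p[:,0].min(),p[:,0].max(),p[:,1].min(),p[:,1].max()],1))
E
```

```text
bars yaw -0.9531161215476522 [[496.5, 327.1, 60.9], [495.4, 258.3, 60.9], [494.3, 193.8, 60.9], [493.2, 129.4, 60.9]] rms 0.03606164193989006 [ 0.   0.  -0.  -0.   0.  -0.   0.1  0.  -0.1 -0.1 -0.  -0.   0.1 -0.
  0.   0.1 -0.  -0. ]
coltop [562.09304751 -91.41860007 152.03622668]
[560.63940953 -89.54004957 150.        ]
[563.00376124 -89.99565038 150.        ]
scene 7320 0.75
side 6430 0.89
pan [ 579.74130916 -242.32008195] 6.821183961000752 0.04475116640746501
col pred 561.9256457807513 -93.38183253638178
scene 53 269 281 259 269
75 [268.3 282.7 257.6 273.4]
80 [268.1 282.5 256.3 272.2]
85 [267.8 282.4 255.  270.9]
90 [267.6 282.2 253.7 269.6]
95 [267.4 282.  252.3 268.4]
100 [267.2 281.8 251.  267.1]
side 32 335 347 245 251
75 [334.3 348.6 245.  260.8]
80 [334.4 348.8 243.4 259.2]
85 [334.4 348.9 241.8 257.7]
90 [334.5 349.  240.2 256.1]
95 [334.6 349.1 238.6 254.5]
100 [334.7 349.3 237.  252.9]
```

```bash
cat >> h.py <<'E'
from scipy.spatial.transform import Rotation as Ro
YR=np.radians(-0.95)
def Rt(tilt,yaw): # tool: z along fingers, tilted outward by tilt deg, y along +y turned by yaw rad
    t=np.radians(tilt);R=np.array([[-np.cos(t),0,np.sin(t)],[0,1,0],[-np.sin(t),0,-np.cos(t)]])
    return Ro.from_euler('z',yaw).as_matrix()@R
def go(P,R):
    s=env.get_state();R0=np.array(s["orientation"]);d=R0.T@(np.array(P)-s["ee_pos"])/200
    w=Ro.from_matrix(R0.T@R).as_rotvec(degrees=True)/30
    return np.round(d,3).tolist(),np.round(w,3).tolist()
BARS=np.array([[496.5,327.1,60.9],[495.4,258.3,60.9],[494.3,193.8,60.9],[493.2,129.4,60.9]])
N=Rt(30,YR)[:,2]*-1
E
python3 - <<'E'
from h import *
print(go([380,300,260],Rt(0,YR)),N,BARS[3]+N*80)
E
```

```text
([-1.026, -0.558, -0.074], [0.0, -0.0, -0.856]) [-0.49993127  0.00828993  0.8660254 ] [453.20549822 130.06319473 130.1820323 ]
```

Call:
jog_arm:
  increments:
    - [[-0.3,-0.15,0],[0,0,-0.28],0.45]
    - [[-0.6,-0.3,-0.03],[0,0,-0.56],0.45]
    - [[-0.85,-0.5,-0.05],[0,0,-0.856],0.45]
    - [[-1,-0.56,-0.07],[0,0,-0.856],0.45]
    - [[-1,-0.56,-0.07],[0,0,-0.856],0.45]
    - [[-1,-0.56,-0.07],[0,0,-0.856],0.45]
  force: 50

```text
time_s: 1.8
ee_pos: [378.3, 298.0, 260.0]
orientation: [[-1.0, 0.023, 0.003], [0.023, 1.0, -0.001], [-0.003, -0.001, -1.0]]
force: [-0.4, 0.6, -0.4]
opening: 46.7
grasp_force: 0.0
```

```bash
python3 - <<'E'
from h import *
s=env.get_state();print(s["ee_pos"],s["opening"],s["time_s"])
print(go(BARS[3]+N*110,Rt(30,YR)))
E
```

```text
[378.32396203 298.04891237 259.9947262 ] 46.686436096512594 1.8
([-0.317, -0.831, 0.521], [-0.005, -0.995, -0.011])
```

Call:
jog_arm:
  increments:
    - [[-0.08,-0.22,0.1],[0,-0.28,0],0.45]
    - [[-0.16,-0.44,0.25],[0,-0.56,0],0.45]
    - [[-0.24,-0.65,0.4],[0,-0.84,0],0.45]
    - [[-0.32,-0.83,0.52],[0,-0.995,-0.01],0.45]
    - [[-0.32,-0.83,0.52],[0,-0.995,-0.01],0.45]
    - [[-0.32,-0.83,0.52],[0,-0.995,-0.01],0.45]

```text
time_s: 2.4
ee_pos: [434.1, 133.3, 152.8]
orientation: [[-0.87, 0.015, 0.494], [0.012, 1.0, -0.008], [-0.494, -0.001, -0.87]]
force: [1.1, 0.5, -0.5]
opening: 46.7
grasp_force: 0.0
```

```bash
python3 - <<'E'
from h import *
C=cam("wrist");im=env.camera("wrist").copy()
s=env.get_state();print(s["ee_pos"],s["time_s"])
cs=[(0,255,0),(255,0,0),(0,0,255),(255,0,255)]
R=Rt(30,YR)
for P,c in zip(BARS,cs):
    V=P+N*9+np.array([[a,b] for a,b in((-45,-11),(45,-11),(45,11),(-45,11))])@R[:,:2].T
    cv2.polylines(im,[proj(C,V).astype(np.int32)],True,c,1)
cv2.imwrite("pics/w1.png",im[:,:,::-1])
print(go(BARS[3]+N*30,R),go(BARS[3]+N*7,R))
E
```

```text
[435.50563442 134.19854158 154.4588654 ] 2.45
([-0.018, -0.019, 0.399], [0.001, -0.009, 0.004]) ([-0.019, -0.019, 0.514], [0.001, -0.009, 0.004])
```

View pics/w1.png

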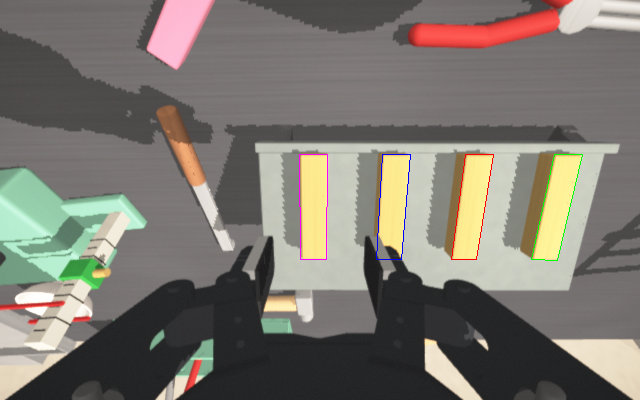

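The wrist view shows the fitted outlines lying on all four bars' top faces; the target is the magenta one at (313,207). I go down on it.

Call:
jog_arm:
  increments:
    - [[-0.019,-0.019,0.15],[0,0,0],0.45]
    - [[-0.019,-0.019,0.3],[0,0,0],0.45]
    - [[-0.019,-0.019,0.4],[0,0,0],0.45]
    - [[-0.019,-0.019,0.45],[0,0,0],0.45]
    - [[-0.019,-0.019,0.48],[0,0,0],0.45]
    - [[-0.019,-0.019,0.505],[0,0,0],0.45]
    - [[-0.019,-0.019,0.505],[0,0,0],0.45]

```text
time_s: 3.15
ee_pos: [493.1, 134.3, 85.1]
orientation: [[-0.877, 0.014, 0.48], [0.009, 1.0, -0.014], [-0.48, -0.008, -0.877]]
force: [-0.2, -0.2, 1.2]
opening: 46.9
grasp_force: 0.0
```

Call:
jog_arm:
  increments:
    - [[0,0,0],[0,0,0],0.65]
    - [[0,0,0],[0,0,0],0.75]
    - [[0,0,0],[0,0,0],0.9]
    - [[0,0,0],[0,0,0],1]
    - [[0,0,0],[0,0,0],1]
    - [[0,0,0],[0,0,0],1]
  force: 50

```text
time_s: 3.75
ee_pos: [492.6, 133.7, 85.4]
orientation: [[-0.877, 0.015, 0.481], [0.009, 1.0, -0.014], [-0.481, -0.008, -0.877]]
force: [-3.6, -1.2, 7.3]
opening: 19.2
grasp_force: 48.2
```

Call:
jog_arm:
  increments:
    - [[0,0,0],[0,0,0],0.6]
    - [[0,0,0],[0,0,0],0.45]
    - [[0,0,0],[0,0,0],0.45]
    - [[0,0,0],[0,0,0],0.45]

```text
time_s: 4.15
ee_pos: [492.4, 133.7, 84.3]
orientation: [[-0.878, 0.015, 0.479], [0.01, 1.0, -0.014], [-0.479, -0.008, -0.878]]
force: [-0.3, 0.0, 0.5]
opening: 47.5
grasp_force: 0.0
```

```bash
python3 - <<'E'
from h import *
s=env.get_state();print(s["ee_pos"],s["opening"],s["force"],s["qd"],s["time_s"])
C=cam("wrist");im=env.camera("wrist").copy()
cs=[(0,255,0),(255,0,0),(0,0,255),(255,0,255)]
R=Rt(30,YR)
for P,c in zip(BARS,cs):
    V=P+N*9+np.array([[a,b] for a,b in((-45,-11),(45,-11),(45,11),(-45,11))])@R[:,:2].T
    cv2.polylines(im,[proj(C,V).astype(np.int32)],True,c,1)
cv2.imwrite("pics/w2.png",im[:,:,::-1])
print(go(BARS[3]+N*7,R))
E
```

```text
[492.44593822 133.72798997  84.34812223] 47.49711372006605 [-0.30915309  0.00722542  0.53784385] [-0.00712899  0.08959484 -0.09627804 -0.00197503 -0.05738534  0.10318306] 4.15
([0.053, -0.021, 0.07], [-0.012, -0.046, 0.009])
```

View pics/w2.png

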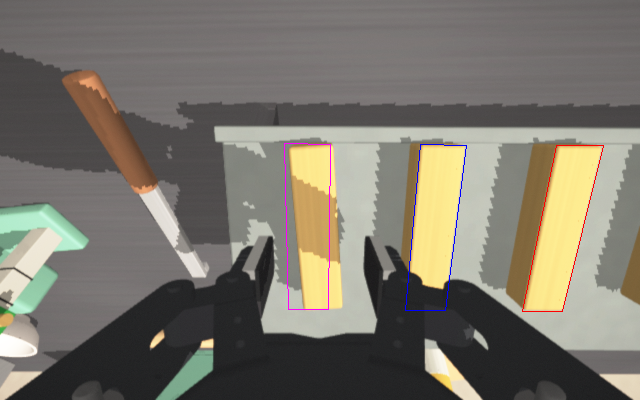

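The wrist view shows bar D still on the rack, turned about 4° by that shallow closure (its edge runs from (289,145) to (302,308)). The arm had stopped short, so I correct depth, slope position and yaw.

Call:
jog_arm:
  increments:
    - [[0.053,-0.01,0],[0,-0.046,-0.13],0.45]
    - [[0.053,-0.01,0],[0,-0.046,-0.13],0.45]
    - [[0.053,-0.01,0.035],[0,-0.046,-0.13],0.45]
    - [[0.053,-0.01,0.06],[0,-0.046,-0.13],0.45]
    - [[0.053,-0.01,0.07],[0,-0.046,-0.13],0.45]
    - [[0.053,-0.01,0.07],[0,-0.046,-0.13],0.45]
    - [[0.053,-0.01,0.07],[0,-0.046,-0.13],0.45]
    - [[0.053,-0.01,0.07],[0,-0.046,-0.13],0.45]

```text
time_s: 5.0
ee_pos: [492.7, 136.1, 82.7]
orientation: [[-0.876, -0.04, 0.48], [-0.058, 0.998, -0.023], [-0.478, -0.048, -0.877]]
force: [0.4, 0.3, -0.6]
opening: 46.7
grasp_force: 0.0
```

```bash
python3 - <<'E'
from h import *
s=env.get_state();print(s["ee_pos"],s["opening"],s["force"])
print(go(BARS[3]+N*7,Rt(30,YR)))
E
```

```text
[492.65465299 136.13521955  82.67306784] 46.74257558138913 [ 0.3582188   0.30497558 -0.55091814]
([0.052, -0.029, 0.063], [-0.027, -0.044, 0.139])
```

```bash
python3 - <<'E'
from h import *
print(np.round(env.get_state()["joints"],2), np.round(env.get_state()["effort"],1))
E
```

```text
[  5.66  12.06 127.52 -18.8   12.61 -69.98] [ -0.  -32.  -19.5  -0.3  -2.6   0. ]
```

Joint 5 sits at its lower limit, so a 30° tilt is out of reach here. I will grasp at about an 18° tilt instead and make up the other 12° when placing. First back off.

Call:
jog_arm:
  increments:
    - [[0,0,-0.1],[0,0.2,0],0.45]
    - [[0,0,-0.25],[0,0.4,0],0.45]
    - [[0,0,-0.25],[0,0.4,0],0.45]
    - [[0,0,-0.25],[0,0.4,0],0.45]
    - [[0,0,-0.25],[0,0.4,0],0.45]

```text
time_s: 5.5
ee_pos: [468.0, 137.2, 125.7]
orientation: [[-0.957, -0.04, 0.287], [-0.052, 0.998, -0.035], [-0.286, -0.048, -0.957]]
force: [0.3, 0.2, -0.7]
opening: 46.6
grasp_force: 0.0
```

```bash
python3 - <<'E'
from h import *
s=env.get_state();print(s["ee_pos"],np.round(s["joints"],1))
C=cam("wrist");im=env.camera("wrist").copy()
hsv=cv2.cvtColor(im,cv2.COLOR_RGB2HSV);m=cv2.inRange(hsv,(15,100,190),(35,255,255))
n,l,st,c=cv2.connectedComponentsWithStats(m)
for i in range(1,n):
    if st[i,4]>600:
        cn=(l==i).astype(np.uint8);r=cv2.minAreaRect(cv2.findNonZero(cn))
        q=[]
        for b in cv2.boxPoints(r):
            o,d=ray(C,b);t=((BARS[3]+N*9-o)@N)/(d@N);q.append(o+d*t)
        q=np.array(q);e=q[1]-q[0];f=q[2]-q[1];e=e if np.linalg.norm(e)>np.linalg.norm(f) else f
        print(st[i],np.round(q.mean(0)-9*N,1),"yaw",np.degrees(np.arctan2(e[1],e[0])),np.linalg.norm(q[1]-q[0]),np.linalg.norm(q[2]-q[1]))
R=Rt(18,np.radians(3.5));P=np.array([493.2,132,60.9])
print(go(P+N*40,R),go(P+N*9,R))
E
```

```text
[468.04551474 137.16445413 125.72451531] [  5.8   8.  118.1  -6.   37.6 -82.7]
[ 300  159   31  130 3994] [493.3 134.   60.9] yaw 4.022443785121287 20.332209626669222 88.72436105802112
[ 386  164   37  109 2801] [486.8 193.3  56.6] yaw 178.84247087924965 73.06223467881547 20.383053661787105
[ 477  171   42  132 3710] [494.9 257.8  60.6] yaw 178.99883042035802 89.08008822096775 20.388995881484824
[ 576  179   46  131 3955] [496.  326.6  60.6] yaw 178.69344813661183 89.25501957464175 20.334421897176536
([0.017, -0.018, 0.152], [-0.1, -0.049, -0.011]) ([-0.019, -0.016, 0.302], [-0.1, -0.049, -0.011])
```

Call:
jog_arm:
  increments:
    - [[0.017,-0.008,0.08],[-0.1,-0.05,-0.02],0.45]
    - [[0.01,-0.007,0.15],[-0.1,-0.05,-0.02],0.45]
    - [[0.01,-0.006,0.2],[-0.1,-0.05,-0.02],0.45]
    - [[-0.01,-0.006,0.25],[-0.1,-0.05,-0.02],0.45]
    - [[-0.019,-0.006,0.29],[-0.1,-0.05,-0.02],0.45]
    - [[-0.019,-0.006,0.29],[-0.1,-0.05,-0.02],0.45]
    - [[-0.019,-0.006,0.29],[-0.1,-0.05,-0.02],0.45]

```text
time_s: 6.25
ee_pos: [489.2, 134.4, 72.1]
orientation: [[-0.949, -0.066, 0.309], [-0.063, 0.998, 0.019], [-0.31, -0.001, -0.951]]
force: [0.0, -0.3, 0.7]
opening: 47.3
grasp_force: 0.0
```

```bash
python3 - <<'E'
from h import *
s=env.get_state();print(s["ee_pos"],s["force"],np.round(s["joints"],1))
R=Rt(18,np.radians(4));P=np.array([493.3,134,60.9])
print(go(P+N*9,R))
E
```

```text
[489.15637278 134.44744919  72.09103189] [ 0.01896987 -0.30006733  0.65890361] [  2.5  14.2 120.9   0.7  26.8 -91.8]
([0.007, -0.002, 0.016], [-0.005, 0.002, -0.006])
```

Good; small correction, close, and lift.

Call:
jog_arm:
  increments:
    - [[0.007,0,0.014],[0,0,0],0.45]
    - [[0.007,0,0.014],[0,0,0],0.6]
    - [[0.007,0,0.014],[0,0,0],0.72]
    - [[0.007,0,0.014],[0,0,0],0.85]
    - [[0.007,0,0.014],[0,0,0],1]
    - [[0.007,0,0.014],[0,0,0],1]
    - [[0.007,0,0.014],[0,0,0],1]
  force: 60

```text
time_s: 6.95
ee_pos: [488.6, 134.2, 69.8]
orientation: [[-0.948, -0.066, 0.31], [-0.063, 0.998, 0.019], [-0.311, -0.002, -0.95]]
force: [-2.8, -0.8, 5.6]
opening: 20.4
grasp_force: 58.8
```

Call:
jog_arm:
  increments:
    - [[0,0,-0.05],[0,0,0],1]
    - [[0,0,-0.15],[0,0,0],1]
    - [[0,0,-0.35],[0,0,0],1]
    - [[0,0,-0.6],[0,0,0],1]
    - [[0,0,-0.8],[0,0,0],1]
    - [[0,0,-0.9],[0,0,0],1]
    - [[0,0,-0.9],[0,0,0],1]

```text
time_s: 7.65
ee_pos: [433.4, 131.0, 243.9]
orientation: [[-0.946, -0.066, 0.316], [-0.063, 0.998, 0.02], [-0.317, -0.001, -0.949]]
force: [1.0, 0.4, -3.5]
opening: 20.3
grasp_force: 59.9
```

```bash
cat >> h.py <<'E'
TP=np.radians(6.8);SC=np.array([579.7,-242.3,0]);PR=Ro.from_euler('z',TP).as_matrix()
def pan(y,zbar,tilt=-12,yaw=TP,up=9): # TCP pose to hold bar centre at pan y (mm), height zbar
    return SC+PR@[0,y,0]+[0,0,zbar+up],Rt(tilt,yaw)
E
python3 - <<'E'
from h import *
s=env.get_state();print(s["ee_pos"],s["force"],s["opening"],s["time_s"])
print(go([540,0,270],Rt(0,0)),pan(-55,180))
C=cam("wrist");im=env.camera("wrist");cv2.imwrite("pics/w3.png",im[:,:,::-1])
E
```

```text
[433.38800247 131.04871123 243.85276085] [ 0.97766708  0.36001176 -3.54124384] 20.305214207870897 7.65
([-0.505, -0.689, 0.032], [0.018, 0.615, 0.126]) (array([ 586.21221826, -296.91310295,  189.        ]), array([[-0.97126683, -0.11840397, -0.20644914],
       [-0.11581656,  0.99296551, -0.02461757],
       [ 0.20791169,  0.        , -0.9781476 ]]))
```

View pics/w3.png

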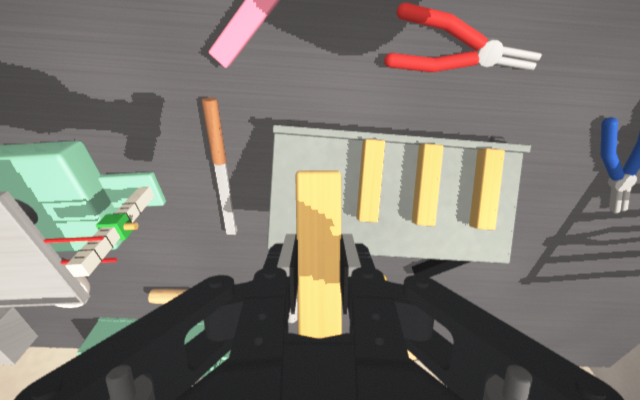

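The bar is held (3.5 N on the wrist, opening 20 mm) and the other three rest undisturbed at (371,180), (428,185) and (488,190). Carry it over.

Call:
jog_arm:
  increments:
    - [[-0.1,-0.15,0],[0,0.15,0.03],1]
    - [[-0.2,-0.35,0.01],[0.01,0.3,0.06],1]
    - [[-0.35,-0.55,0.02],[0.015,0.5,0.1],1]
    - [[-0.5,-0.69,0.03],[0.018,0.615,0.126],1]
    - [[-0.5,-0.69,0.03],[0.018,0.615,0.126],1]
    - [[-0.5,-0.69,0.03],[0.018,0.615,0.126],1]
    - [[-0.5,-0.69,0.03],[0.018,0.615,0.126],1]

```text
time_s: 8.4
ee_pos: [537.3, 0.2, 263.6]
orientation: [[-1.0, 0.0, -0.01], [0.0, 1.0, 0.001], [0.01, 0.001, -1.0]]
force: [0.1, -0.2, -2.5]
opening: 20.6
grasp_force: 59.8
```

```bash
python3 - <<'E'
from h import *
s=env.get_state();print(s["ee_pos"])
P,R=pan(-20,236);print(go(P,R))
E
```

```text
[5.37297860e+02 1.74563452e-01 2.63641620e+02]
([-0.225, -1.312, 0.09], [0.026, 0.38, -0.226])
```

Call:
jog_arm:
  increments:
    - [[-0.05,-0.2,0],[0,0.1,-0.06],1]
    - [[-0.1,-0.4,0],[0,0.2,-0.12],1]
    - [[-0.17,-0.65,0],[0.02,0.3,-0.18],1]
    - [[-0.22,-0.85,0],[0.026,0.38,-0.226],1]
    - [[-0.22,-1,0],[0.026,0.38,-0.226],1]
    - [[-0.22,-1,0],[0.026,0.38,-0.226],1]
    - [[-0.22,-1,0],[0.026,0.38,-0.226],1]

```text
time_s: 9.1
ee_pos: [581.8, -199.6, 265.4]
orientation: [[-0.972, -0.118, -0.203], [-0.115, 0.993, -0.025], [0.205, -0.0, -0.979]]
force: [-0.8, 0.9, -3.2]
opening: 20.5
grasp_force: 59.9
```

```bash
python3 - <<'E'
from h import *
s=env.get_state();print(s["ee_pos"])
for z in (180,145,133):
    P,R=pan(-56,z);print(go(P,R))
E
```

```text
[ 581.79408169 -199.63876932  265.38261254]
([-0.044, -0.49, 0.381], [-0.001, 0.007, -0.001])
([-0.079, -0.49, 0.553], [-0.001, 0.007, -0.001])
([-0.092, -0.49, 0.611], [-0.001, 0.007, -0.001])
```

Call:
jog_arm:
  increments:
    - [[-0.02,-0.2,0.1],[0,0,0],1]
    - [[-0.04,-0.4,0.25],[0,0,0],1]
    - [[-0.05,-0.49,0.4],[0,0,0],1]
    - [[-0.07,-0.49,0.52],[0,0,0],1]
    - [[-0.07,-0.49,0.52],[0,0,0],1]
    - [[-0.07,-0.49,0.52],[0,0,0],1]
    - [[-0.07,-0.49,0.52],[0,0,0],1]

```text
time_s: 9.8
ee_pos: [587.8, -297.8, 163.7]
orientation: [[-0.973, -0.12, -0.2], [-0.117, 0.993, -0.028], [0.201, -0.004, -0.979]]
force: [-0.1, 0.2, -1.7]
opening: 20.3
grasp_force: 59.9
```

```bash
python3 - <<'E'
from h import *
s=env.get_state();print(s["ee_pos"],s["force"])
a=env.camera("scene")[:,:,::-1].copy();b=env.camera("side")[:,:,::-1].copy()
P0=np.array(s["ee_pos"])-[0,0,9]
for C,im in((cam("scene"),a),(cam("side"),b)):
    g=np.array([[x,y,z] for x in(-45,45) for y in(-11,11) for z in(-9,9)])@PR.T+P0
    h=cv2.convexHull((proj(C,g)*4).astype(np.int32));cv2.polylines(im,[h],True,(255,0,255),1,cv2.LINE_AA,2)
f=lambda im,x,y,w,h,k:cv2.resize(im[y:y+h,x:x+w],(w*k,h*k),interpolation=cv2.INTER_CUBIC)
cv2.imwrite("pics/p1.png",np.hstack([f(a,170,200,130,180,3),f(b,310,190,130,180,3)]))
P,R=pan(-56,132);print(go(P,R)); P,R=pan(-56,119);print(go(P,R))
E
```

```text
[ 587.84189893 -297.84205294  163.70395504] [-0.08353529  0.22155488 -1.73888191]
([-0.016, 0.003, 0.112], [-0.008, 0.013, 0.001])
([-0.029, 0.004, 0.176], [-0.008, 0.013, 0.001])
```

View pics/p1.png

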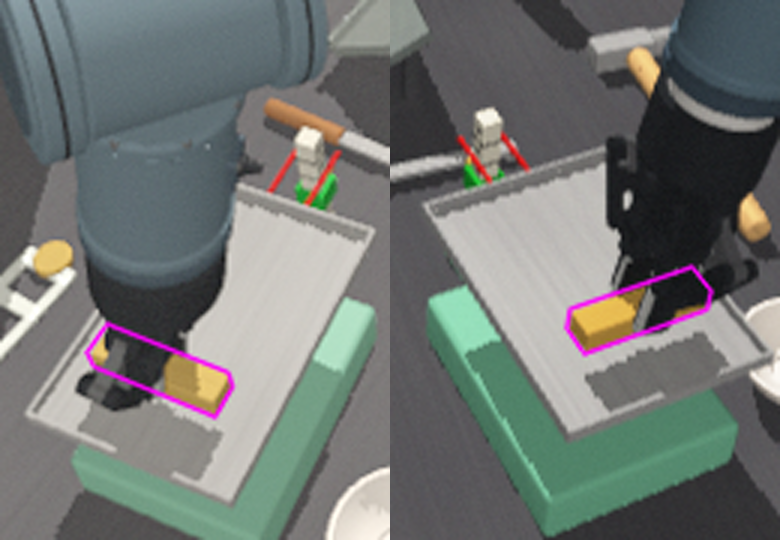

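The held bar lies flat inside the predicted outline, at (170,375) and (640,310), near the -y edge of the pan and inside the rim. Lower slowly so the pan takes the load before I release.

Call:
jog_arm:
  increments:
    - [[-0.01,0,0.04],[0,0,0],1]
    - [[-0.015,0,0.075],[0,0,0],1]
    - [[-0.018,0,0.095],[0,0,0],1]
    - [[-0.02,0,0.11],[0,0,0],1]
    - [[-0.02,0,0.125],[0,0,0],1]
    - [[-0.025,0,0.14],[0,0,0],1]
    - [[-0.028,0,0.155],[0,0,0],1]
    - [[-0.028,0,0.17],[0,0,0],1]
    - [[-0.03,0,0.18],[0,0,0],1]
    - [[-0.03,0,0.18],[0,0,0],1]

```text
time_s: 10.9
ee_pos: [585.6, -299.1, 124.7]
orientation: [[-0.972, -0.118, -0.202], [-0.115, 0.993, -0.026], [0.203, -0.002, -0.979]]
force: [1.1, 1.4, 1.1]
opening: 20.1
grasp_force: 60.4
```

```bash
python3 - <<'E'
from h import *
s=env.get_state();print(s["ee_pos"],s["force"]); P,R=pan(-56,119);print(go(P,R))
E
```

```text
[ 585.57156941 -299.11670049  124.68756352] [1.10726493 1.40847633 1.0673067 ]
([-0.001, 0.006, -0.017], [-0.003, 0.009, -0.001])
```

Call:
jog_arm:
  increments:
    - [[0,0,-0.01],[0,0,0],0.72]
    - [[0,0,-0.01],[0,0,0],0.65]
    - [[0,0,-0.01],[0,0,0],0.58]
    - [[0,0,-0.01],[0,0,0],0.52]
    - [[0,0,-0.01],[0,0,0],0.52]
    - [[0,0,-0.01],[0,0,0],0.52]

```text
time_s: 11.5
ee_pos: [585.5, -299.1, 126.6]
orientation: [[-0.972, -0.118, -0.203], [-0.115, 0.993, -0.026], [0.204, -0.002, -0.979]]
force: [0.7, -0.1, -0.7]
opening: 40.9
grasp_force: 0.0
```

Call:
jog_arm:
  increments:
    - [[0,0,-0.05],[0,0,0],0.52]
    - [[0,0,-0.12],[0,0,0],0.52]
    - [[0,0,-0.25],[0,0,0],0.5]
    - [[0,0,-0.45],[0,0,0],0.45]
    - [[0,0,-0.65],[0,0,0],0.45]
    - [[0,0,-0.75],[0,0,0],0.45]
    - [[0,0,-0.75],[0,0,0],0.45]
    - [[0,0,-0.75],[0,0,0],0.45]

```text
time_s: 12.3
ee_pos: [616.2, -295.1, 274.2]
orientation: [[-0.972, -0.118, -0.201], [-0.115, 0.993, -0.026], [0.203, -0.002, -0.979]]
force: [0.7, -0.8, -1.1]
opening: 47.0
grasp_force: 0.0
```

```bash
cat >> h.py <<'E'
def bars_in_pan(zc):
    C=cam("wrist");im=env.camera("wrist");m=cv2.inRange(cv2.cvtColor(im,cv2.COLOR_RGB2HSV),(15,100,120),(35,255,255))
    n,l,st,c=cv2.connectedComponentsWithStats(m)
    for i in range(1,n):
        if st[i,4]>800:
            r=cv2.minAreaRect(cv2.findNonZero((l==i).astype(np.uint8)));q=[]
            for b in [*cv2.boxPoints(r),c[i]]:
                o,d=ray(C,b);q.append(PR.T@(o+d*(zc+9-o[2])/d[2]-SC))
            print(st[i],np.round(q[4],1),[np.round(x[:2]).tolist() for x in q[:4]])
    return im
E
python3 - <<'E'
from h import *
s=env.get_state();print(s["ee_pos"],s["time_s"],s["opening"])
im=bars_in_pan(119);cv2.imwrite("pics/w4.png",im[:,:,::-1])
print(go([540,-30,300],Rt(0,0)))
E
```

```text
[ 616.2077515  -295.12075897  274.22420444] 12.3 46.97356411338502
[ 307  141   23   91 1944] [ -2.  -56.5 128. ] [[-45.0, -67.0], [-45.0, -46.0], [42.0, -45.0], [43.0, -66.0]]
([0.243, 1.36, -0.089], [-0.025, -0.394, 0.225])
```

Bar 1 lies flat at pan (-2,-56) mm. Fetch the next bar.

Call:
jog_arm:
  increments:
    - [[0.05,0.2,0],[0,-0.1,0.06],0.45]
    - [[0.1,0.45,0],[0,-0.2,0.12],0.45]
    - [[0.15,0.7,0],[0,-0.3,0.18],0.45]
    - [[0.24,0.9,-0.05],[0,-0.394,0.225],0.45]
    - [[0.24,1,-0.08],[0,-0.394,0.225],0.45]
    - [[0.24,1,-0.08],[0,-0.394,0.225],0.45]

```text
time_s: 12.95
ee_pos: [547.4, -98.8, 298.9]
orientation: [[-1.0, -0.004, 0.002], [-0.004, 1.0, -0.013], [-0.001, -0.013, -1.0]]
force: [0.5, -0.3, 0.7]
opening: 47.0
grasp_force: 0.0
```

```bash
python3 - <<'E'
from h import *
s=env.get_state();print(s["ee_pos"])
R=Rt(18,YR);H=np.array([494.3,193.8,60.9])+N*9-R[:,2]*130
print(H,go(H,R))
E
```

```text
[547.44199341 -98.78619416 298.93646872]
[449.63393117 194.54065934 192.33157575] ([0.484, 1.475, 0.514], [-0.018, -0.597, 0.043])
```

Call:
jog_arm:
  increments:
    - [[0.08,0.23,0.05],[0,-0.1,0.01],0.45]
    - [[0.17,0.46,0.1],[0,-0.25,0.02],0.45]
    - [[0.26,0.69,0.2],[0,-0.4,0.03],0.45]
    - [[0.35,0.9,0.3],[-0.01,-0.55,0.04],0.45]
    - [[0.4,1,0.4],[-0.02,-0.6,0.043],0.45]
    - [[0.48,1,0.45],[-0.02,-0.6,0.043],0.45]
    - [[0.48,1,0.45],[-0.02,-0.6,0.043],0.45]

```text
time_s: 13.65
ee_pos: [449.3, 97.2, 202.4]
orientation: [[-0.953, 0.018, 0.304], [0.017, 1.0, -0.006], [-0.304, -0.0, -0.953]]
force: [0.3, -0.2, 1.0]
opening: 47.0
grasp_force: 0.0
```

```bash
python3 - <<'E'
from h import *
s=env.get_state();print(s["ee_pos"])
R=Rt(18,YR);H=np.array([494.3,193.8,60.9])+N*9-R[:,2]*100
print(H,go(H,R))
E
```

```text
[449.26577295  97.16613395 202.37433396]
[458.90316672 194.38695551 163.79988026] ([0.021, 0.487, 0.196], [-0.001, -0.011, -0.002])
```

Call:
jog_arm:
  increments:
    - [[0,0.15,0.05],[0,0,0],0.45]
    - [[0,0.35,0.1],[0,-0.01,0],0.45]
    - [[0.02,0.487,0.19],[0,-0.01,0],0.45]
    - [[0.02,0.487,0.19],[0,-0.01,0],0.45]
    - [[0.02,0.487,0.19],[0,-0.01,0],0.45]
    - [[0.02,0.487,0.19],[0,-0.01,0],0.45]

```text
time_s: 14.25
ee_pos: [463.9, 193.2, 168.8]
orientation: [[-0.948, 0.02, 0.316], [0.019, 1.0, -0.006], [-0.316, -0.0, -0.949]]
force: [0.7, -0.5, -0.1]
opening: 46.7
grasp_force: 0.0
```

```bash
cat >> h.py <<'E'
def bars_on_rack():
    C=cam("wrist");im=env.camera("wrist");m=cv2.inRange(cv2.cvtColor(im,cv2.COLOR_RGB2HSV),(15,100,190),(35,255,255))
    n,l,st,c=cv2.connectedComponentsWithStats(m)
    for i in range(1,n):
        if st[i,4]>600:
            r=cv2.minAreaRect(cv2.findNonZero((l==i).astype(np.uint8)));q=[]
            for b in cv2.boxPoints(r):
                o,d=ray(C,b);q.append(o+d*((BARS[3]+N*9-o)@N)/(d@N))
            q=np.array(q);e=q[1]-q[0];f=q[2]-q[1];e=e if np.linalg.norm(e)>np.linalg.norm(f) else f
            print(np.round(q.mean(0)-9*N,1),"yaw",round(np.degrees(np.arctan(e[1]/e[0])),1),round(np.linalg.norm(e),1))
E
python3 - <<'E'
from h import *
print(env.get_state()["ee_pos"]);bars_on_rack()
R=Rt(18,YR);P=np.array([494.3,193.8,60.9])
print(go(P+N*9-R[:,2]*30,R),go(P+N*9,R))
E
```

```text
[463.90389166 193.18913653 168.84579067]
[493.8 193.4  60.6] yaw -1.4 88.8
[495.  257.5  60.7] yaw -1.5 89.0
[495.9 325.7  60.6] yaw -2.6 88.8
([0.034, 0.006, 0.367], [-0.002, 0.015, -0.008]) ([0.036, 0.007, 0.517], [-0.002, 0.015, -0.008])
```

Call:
jog_arm:
  increments:
    - [[0.035,0.005,0.12],[0,0.01,0],0.45]
    - [[0.035,0.005,0.25],[0,0.01,0],0.45]
    - [[0.035,0.005,0.37],[0,0.01,0],0.45]
    - [[0.035,0.005,0.44],[0,0.01,0],0.45]
    - [[0.035,0.005,0.49],[0,0.01,0],0.45]
    - [[0.035,0.005,0.505],[0,0.01,0],0.45]
    - [[0.035,0.005,0.505],[0,0.01,0],0.45]
    - [[0.035,0.005,0.505],[0,0.01,0],0.45]

```text
time_s: 15.1
ee_pos: [488.5, 194.6, 71.2]
orientation: [[-0.95, 0.019, 0.312], [0.019, 1.0, -0.006], [-0.312, 0.001, -0.95]]
force: [0.5, 0.1, 0.2]
opening: 47.0
grasp_force: 0.0
```

```bash
python3 - <<'E'
from h import *
R=Rt(18,YR);P=np.array([494.1,193.6,60.9]);s=env.get_state()
print(s["force"],go(P+N*9,R))
E
```

```text
[0.49358781 0.05441048 0.22676059] ([-0.002, -0.005, 0.014], [-0.001, 0.006, -0.006])
```

Call:
jog_arm:
  increments:
    - [[0,-0.005,0.013],[0,0,0],0.45]
    - [[0,-0.005,0.013],[0,0,0],0.6]
    - [[0,-0.005,0.013],[0,0,0],0.72]
    - [[0,-0.005,0.013],[0,0,0],0.85]
    - [[0,-0.005,0.013],[0,0,0],1]
    - [[0,-0.005,0.013],[0,0,0],1]
    - [[0,-0.005,0.013],[0,0,0],1]
  force: 60

```text
time_s: 15.8
ee_pos: [488.7, 193.5, 68.4]
orientation: [[-0.95, 0.019, 0.311], [0.018, 1.0, -0.006], [-0.311, -0.0, -0.95]]
force: [-2.6, -2.6, 5.0]
opening: 20.3
grasp_force: 59.1
```

Call:
jog_arm:
  increments:
    - [[0,0,-0.05],[0,0,0],1]
    - [[0,0,-0.15],[0,0,0],1]
    - [[0,0,-0.35],[0,0,0],1]
    - [[0,0,-0.6],[0,0,0],1]
    - [[0,0,-0.8],[0,0,0],1]
    - [[0,0,-0.95],[0,0,0],1]
    - [[0,0,-0.95],[0,0,0],1]
    - [[0,0,-0.95],[0,0,0],1]

```text
time_s: 16.6
ee_pos: [429.1, 194.9, 248.5]
orientation: [[-0.95, 0.019, 0.311], [0.018, 1.0, -0.005], [-0.311, 0.001, -0.95]]
force: [-0.3, -0.3, -3.3]
opening: 20.4
grasp_force: 59.6
```

```bash
python3 - <<'E'
from h import *
print(env.get_state()["ee_pos"],env.get_state()["opening"])
print(go([540,0,270],Rt(0,0)))
E
```

```text
[429.08286364 194.87510056 248.5414732 ] 20.42927683251735
([-0.578, -0.964, 0.076], [-0.004, 0.604, -0.036])
```

Call:
jog_arm:
  increments:
    - [[-0.1,-0.2,0],[0,0.15,0],1]
    - [[-0.25,-0.4,0.02],[0,0.3,-0.01],1]
    - [[-0.4,-0.6,0.04],[0,0.45,-0.02],1]
    - [[-0.5,-0.8,0.05],[0,0.6,-0.036],1]
    - [[-0.578,-0.964,0.05],[0,0.604,-0.036],1]
    - [[-0.578,-0.964,0.05],[0,0.604,-0.036],1]
    - [[-0.578,-0.964,0.05],[0,0.604,-0.036],1]

```text
time_s: 17.3
ee_pos: [538.5, -0.9, 271.9]
orientation: [[-1.0, 0.003, -0.005], [0.003, 1.0, -0.001], [0.005, -0.001, -1.0]]
force: [-0.7, 0.1, -3.0]
opening: 20.6
grasp_force: 59.8
```

```bash
python3 - <<'E'
from h import *
print(env.get_state()["ee_pos"])
P,R=pan(45,246);print(go(P,R))
E
```

```text
[538.47423626  -0.93222961 271.8652274 ]
([-0.183, -0.983, 0.084], [0.023, 0.389, -0.232])
```

Call:
jog_arm:
  increments:
    - [[-0.05,-0.2,0],[0,0.1,-0.06],1]
    - [[-0.1,-0.4,0],[0,0.2,-0.12],1]
    - [[-0.15,-0.65,0],[0.02,0.3,-0.18],1]
    - [[-0.19,-0.85,0],[0.023,0.389,-0.232],1]
    - [[-0.2,-1,0],[0.023,0.389,-0.232],1]
    - [[-0.2,-1,0],[0.023,0.389,-0.232],1]
    - [[-0.2,-1,0],[0.023,0.389,-0.232],1]

```text
time_s: 18.0
ee_pos: [578.4, -199.0, 273.8]
orientation: [[-0.972, -0.121, -0.204], [-0.118, 0.993, -0.025], [0.205, 0.0, -0.979]]
force: [1.2, 0.9, -3.9]
opening: 20.3
grasp_force: 60.0
```

```bash
python3 - <<'E'
from h import *
print(env.get_state()["ee_pos"])
for z in (150,125,105):
    P,R=pan(0,z);print(go(P,R))
E
```

```text
[ 578.42419303 -199.03582591  273.7895427 ]
([-0.098, -0.216, 0.566], [-0.001, 0.006, 0.005])
([-0.124, -0.216, 0.688], [-0.001, 0.006, 0.005])
([-0.144, -0.216, 0.786], [-0.001, 0.006, 0.005])
```

Call:
jog_arm:
  increments:
    - [[-0.03,-0.1,0.15],[0,0,0],1]
    - [[-0.06,-0.2,0.35],[0,0,0],1]
    - [[-0.1,-0.216,0.5],[0,0.006,0.005],1]
    - [[-0.11,-0.216,0.6],[0,0.006,0.005],1]
    - [[-0.12,-0.216,0.66],[0,0.006,0.005],1]
    - [[-0.12,-0.216,0.66],[0,0.006,0.005],1]
    - [[-0.12,-0.216,0.66],[0,0.006,0.005],1]

```text
time_s: 18.7
ee_pos: [581.5, -242.8, 142.4]
orientation: [[-0.972, -0.12, -0.203], [-0.117, 0.993, -0.028], [0.205, -0.003, -0.979]]
force: [-1.3, 0.6, -2.5]
opening: 20.0
grasp_force: 59.9
```

```bash
python3 - <<'E'
from h import *
print(env.get_state()["ee_pos"],env.get_state()["force"])
for z in (125,104):
    P,R=pan(0,z);print(go(P,R))
E
```

```text
[ 581.46242673 -242.81431319  142.44596156] [-1.32738214  0.58083045 -2.45761005]
([-0.0, 0.004, 0.043], [-0.007, 0.006, 0.001])
([-0.022, 0.004, 0.146], [-0.007, 0.006, 0.001])
```

Call:
jog_arm:
  increments:
    - [[0,0,0.03],[0,0,0],1]
    - [[0,0,0.05],[0,0,0],1]
    - [[-0.005,0,0.065],[0,0,0],1]
    - [[-0.008,0,0.08],[0,0,0],1]
    - [[-0.01,0,0.095],[0,0,0],1]
    - [[-0.015,0,0.11],[0,0,0],1]
    - [[-0.018,0,0.125],[0,0,0],1]
    - [[-0.02,0,0.14],[0,0,0],1]
    - [[-0.022,0,0.146],[0,0,0],1]
    - [[-0.022,0,0.146],[0,0,0],1]

```text
time_s: 19.7
ee_pos: [579.2, -244.2, 111.8]
orientation: [[-0.972, -0.118, -0.204], [-0.115, 0.993, -0.027], [0.206, -0.003, -0.979]]
force: [-0.0, 0.4, 0.8]
opening: 20.5
grasp_force: 60.4
```

Call:
jog_arm:
  increments:
    - [[0,0,0],[0,0,0],1]
    - [[0,0,-0.005],[0,0,0],0.72]
    - [[0,0,-0.01],[0,0,0],0.65]
    - [[0,0,-0.01],[0,0,0],0.58]
    - [[0,0,-0.01],[0,0,0],0.52]
    - [[0,0,-0.01],[0,0,0],0.52]
    - [[0,0,-0.01],[0,0,0],0.52]

```text
time_s: 20.4
ee_pos: [579.6, -244.0, 113.8]
orientation: [[-0.972, -0.118, -0.205], [-0.115, 0.993, -0.027], [0.206, -0.003, -0.978]]
force: [-0.0, 0.6, 0.6]
opening: 40.7
grasp_force: 0.0
```

Call:
jog_arm:
  increments:
    - [[0,0,-0.05],[0,0,0],0.52]
    - [[0,0,-0.12],[0,0,0],0.52]
    - [[0,0,-0.25],[0,0,0],0.5]
    - [[0,0,-0.45],[0,0,0],0.45]
    - [[0,0,-0.65],[0,0,0],0.45]
    - [[0,0,-0.85],[0,0,0],0.45]
    - [[0,0,-0.85],[0,0,0],0.45]
    - [[0,0,-0.85],[0,0,0],0.45]

```text
time_s: 21.2
ee_pos: [615.1, -239.5, 282.7]
orientation: [[-0.972, -0.119, -0.201], [-0.115, 0.993, -0.029], [0.203, -0.005, -0.979]]
force: [-0.2, -0.2, -0.9]
opening: 47.1
grasp_force: 0.0
```

```bash
python3 - <<'E'
from h import *
s=env.get_state();print(s["ee_pos"],s["time_s"],s["opening"])
bars_in_pan(105)
R=Rt(18,YR);H=np.array([495.2,257.8,60.9])+N*9-R[:,2]*130
print(go([540,-50,300],Rt(0,0)),H)
E
```

```text
[ 615.12561995 -239.46432795  282.6542306 ] 21.2 47.05916224769127
[ 255  138   24   85 1878] [ -1.6 -55.1 114. ] [[-45.0, -67.0], [-45.0, -44.0], [43.0, -43.0], [43.0, -66.0]]
[ 309  139   20   85 1687] [ -0.6  -1.  114. ] [[-44.0, -11.0], [-44.0, 9.0], [44.0, 9.0], [44.0, -11.0]]
([0.272, 0.983, -0.044], [-0.03, -0.394, 0.226]) [450.53393117 258.54065934 192.33157575]
```

Two bars are in, both flat. Swing clear and read the pointer.

Call:
jog_arm:
  increments:
    - [[0.05,0.2,0],[0,-0.1,0.06],0.45]
    - [[0.1,0.45,0],[0,-0.2,0.12],0.45]
    - [[0.15,0.7,0],[0,-0.3,0.18],0.45]
    - [[0.24,0.9,-0.04],[0,-0.394,0.225],0.45]
    - [[0.27,1,-0.04],[0,-0.394,0.225],0.45]
    - [[0.27,1,-0.04],[0,-0.394,0.225],0.45]

```text
time_s: 21.85
ee_pos: [538.0, -44.3, 298.8]
orientation: [[-1.0, -0.005, -0.001], [-0.005, 1.0, -0.014], [0.001, -0.014, -1.0]]
force: [0.1, -0.6, 0.1]
opening: 46.9
grasp_force: 0.0
```

```bash
python3 - <<'E'
from h import *
R=Rt(18,YR);H=np.array([495.2,257.8,60.9])+N*9-R[:,2]*130
print(go(H,R))
E
```

```text
([0.43, 1.524, 0.511], [-0.021, -0.602, 0.045])
```

Call:
jog_arm:
  increments:
    - [[0.08,0.23,0.05],[0,-0.1,0.01],0.45]
    - [[0.17,0.46,0.1],[0,-0.25,0.02],0.45]
    - [[0.26,0.69,0.2],[0,-0.4,0.03],0.45]
    - [[0.35,0.9,0.3],[-0.01,-0.55,0.04],0.45]
    - [[0.4,1,0.4],[-0.02,-0.6,0.045],0.45]
    - [[0.43,1,0.45],[-0.02,-0.6,0.045],0.45]
    - [[0.43,1,0.45],[-0.02,-0.6,0.045],0.45]

```text
time_s: 22.55
ee_pos: [452.3, 151.1, 203.4]
orientation: [[-0.952, 0.018, 0.304], [0.017, 1.0, -0.008], [-0.304, -0.003, -0.953]]
force: [0.8, 0.2, 0.4]
opening: 46.8
grasp_force: 0.0
```

```bash
python3 - <<'E'
from h import *
a=env.camera("scene")[:,:,::-1];b=env.camera("side")[:,:,::-1];w=env.camera("wrist")[:,:,::-1]
f=lambda im,x,y,w,h,k:cv2.resize(im[y:y+h,x:x+w],(w*k,h*k),interpolation=cv2.INTER_CUBIC)
q=proj(cam("wrist"),[[562,-93,110]])[0].astype(int);print(q)
x=int(np.clip(q[0]-40,0,560));y=int(np.clip(q[1]-35,0,330))
cv2.imwrite("pics/b2.png",np.hstack([f(a,250,230,45,55,6),f(b,320,220,45,55,6),cv2.resize(w[y:y+70,x:x+52],(245,330))]))
s=env.get_state();print(s["ee_pos"])
R=Rt(18,YR);H=np.array([495.2,257.8,60.9])+N*9-R[:,2]*100
print(go(H,R))
E
```

```text
[ 68 269]
[455.69517334 150.47933469 206.50078256]
([0.058, 0.54, 0.205], [-0.006, 0.003, -0.008])
```

View pics/b2.png

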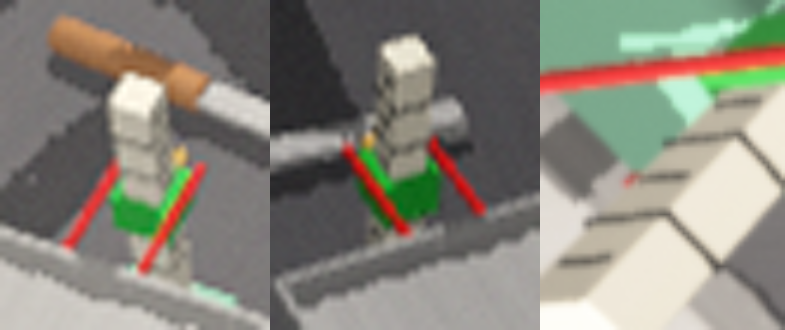

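Both crops show the collar in full: scene about rows 258–270, side about rows 243–258. The red prongs are near its top edge. I measure collar and pointer height numerically.

```bash
python3 - <<'E'
from h import *
from scipy.optimize import least_squares
A,B=cam("scene"),cam("side")
l=tri([(A,(269.5,257.5)),(B,(332.8,244.7))]);r=tri([(A,(283.8,257.5)),(B,(347.2,243.8))]);print("prongs",l,r)
obs=[];Cs=[]
for n,C in(("scene",A),("side",B)):
    im=env.camera(n);q=proj(C,[[562,-93,88]])[0].astype(int);k=np.zeros((400,640),np.uint8);k[q[1]-14:q[1]+14,q[0]-11:q[0]+11]=255
    m=cv2.inRange(cv2.cvtColor(im,cv2.COLOR_RGB2HSV),(48,140,50),(72,255,255))&k
    ys,xs=np.nonzero(m);obs.append([xs.min()-.0,xs.max()+1,ys.min(),ys.max()+1]);Cs.append(C)
    print(n,obs[-1],len(xs))
def res(p,full=False):
    V=np.array([[x,y,z] for x in(-12,12) for y in(-12,12) for z in(-10,10)])@PR.T+p;o=[]
    for C,e in zip(Cs,obs):
        u=proj(C,V)+.5;o+=[u[:,0].min()-e[0],u[:,0].max()-e[1],u[:,1].min()-e[2],u[:,1].max()-e[3]]
    return np.array(o)
s=least_squares(res,[562,-93,85],loss="soft_l1");print(s.x,np.round(res(s.x),1))
E
```

```text
prongs [544.13354947 -88.49001296  95.93433665] [577.61655444 -80.05812113  92.76635298]
scene [np.float64(269.0), np.int64(281), np.int64(259), np.int64(269)] 46
side [np.float64(335.0), np.int64(348), np.int64(245), np.int64(258)] 72
[560.35625646 -92.97749477  80.63622109] [-0.9  1.5 -2.8  3.1 -0.8  0.6 -1.3  1.5]
```

```bash
python3 - <<'E'
from h import *
from scipy.optimize import minimize
D={"scene":cam("scene"),"side":cam("side"),"wrist":cam("wrist")};M={}
for n,C in D.items():
    im=env.camera(n).astype(int);q=proj(C,[[562,-93,85]])[0].astype(int);r=34 if n=="wrist" else 14
    k=np.zeros((400,640),bool);k[max(0,q[1]-r):q[1]+r,max(0,q[0]-r):q[0]+r]=1
    R,G,Bl=im[:,:,0],im[:,:,1],im[:,:,2]
    m=(G>2*np.maximum(R,Bl))&(G>40)&k;M[n]=m;ys,xs=np.nonzero(m)
    print(n,m.sum(),xs.min(),xs.max()+1,ys.min(),ys.max()+1)
    for z in(80,84,88,92):
        V=np.array([[x,y,e] for x in(-12,12) for y in(-12,12) for e in(-10,10)])@PR.T+[562,-92.5,z];u=proj(C,V)+.5
        # front coverage: share of green in hull, green outside hull
        h=cv2.convexHull((u*16).astype(np.int32));kk=np.zeros(m.shape,np.uint8);cv2.fillConvexPoly(kk,h,1,shift=4);kk=kk>0
        print(z,np.round([u[:,0].min(),u[:,0].max(),u[:,1].min(),u[:,1].max()],1),"in",(m&kk).sum(),"out",(m&~kk).sum())
E
```

```text
scene 43 269 281 258 269
80 [268.8 283.3 256.5 272.4] in 41 out 2
84 [268.6 283.1 255.5 271.4] in 43 out 0
88 [268.4 283.  254.4 270.4] in 43 out 0
92 [268.3 282.9 253.4 269.4] in 41 out 2
side 70 335 348 245 258
80 [334.8 349.1 243.6 259.4] in 68 out 2
84 [334.8 349.3 242.4 258.2] in 70 out 0
88 [334.9 349.4 241.1 257. ] in 65 out 5
92 [335.  349.5 239.8 255.7] in 60 out 10
wrist 415 63 104 236 264
80 [ 64.9 111.5 232.3 264.5] in 407 out 8
84 [ 62.  109.3 234.8 267.4] in 415 out 0
88 [ 59.1 107.1 237.4 270.3] in 375 out 40
92 [ 56.1 104.9 240.  273.3] in 298 out 117
```

The band middle is at about 83 mm and the pointer now at about 94 mm. A third bar should bring it to about 80 mm, so take bar B.

Call:
jog_arm:
  increments:
    - [[0.01,0.15,0.05],[0,0,0],0.45]
    - [[0.03,0.35,0.1],[0,0,0],0.45]
    - [[0.055,0.54,0.2],[0,0,0],0.45]
    - [[0.055,0.54,0.2],[0,0,0],0.45]
    - [[0.055,0.54,0.2],[0,0,0],0.45]
    - [[0.055,0.54,0.2],[0,0,0],0.45]

```text
time_s: 23.55
ee_pos: [457.9, 259.0, 164.6]
orientation: [[-0.951, 0.02, 0.309], [0.019, 1.0, -0.007], [-0.31, -0.001, -0.951]]
force: [0.6, -1.3, 0.2]
opening: 46.9
grasp_force: 0.0
```

```bash
python3 - <<'E'
from h import *
print(env.get_state()["ee_pos"]);bars_on_rack()
R=Rt(18,YR);P=np.array([495.1,257.7,60.9])
print(go(P+N*9-R[:,2]*30,R),go(P+N*9,R))
E
```

```text
[457.85844532 259.02223524 164.55815652]
[495.1 257.3  60.8] yaw -1.0 88.4
[495.5 325.4  60.4] yaw -2.5 88.4
([-0.006, -0.002, 0.357], [-0.004, 0.002, -0.007]) ([-0.006, -0.001, 0.507], [-0.004, 0.002, -0.007])
```

Call:
jog_arm:
  increments:
    - [[-0.006,-0.003,0.12],[0,0,0],0.45]
    - [[-0.006,-0.003,0.25],[0,0,0],0.45]
    - [[-0.006,-0.003,0.37],[0,0,0],0.45]
    - [[-0.006,-0.003,0.44],[0,0,0],0.45]
    - [[-0.006,-0.003,0.48],[0,0,0],0.45]
    - [[-0.006,-0.003,0.497],[0,0,0],0.45]
    - [[-0.006,-0.003,0.497],[0,0,0],0.45]
    - [[-0.006,-0.003,0.497],[0,0,0],0.45]

```text
time_s: 24.4
ee_pos: [489.8, 258.2, 70.8]
orientation: [[-0.95, 0.02, 0.31], [0.019, 1.0, -0.007], [-0.31, -0.0, -0.951]]
force: [-0.3, -0.7, 0.9]
opening: 47.3
grasp_force: 0.0
```

```bash
python3 - <<'E'
from h import *
R=Rt(18,YR);P=np.array([495.1,257.5,60.9]);s=env.get_state()
print(s["force"],go(P+N*9,R))
E
```

```text
[-0.32170029 -0.72348148  0.94004837] ([-0.001, -0.003, 0.012], [-0.003, 0.003, -0.006])
```

Call:
jog_arm:
  increments:
    - [[0,-0.003,0.012],[0,0,0],0.45]
    - [[0,-0.003,0.012],[0,0,0],0.6]
    - [[0,-0.003,0.012],[0,0,0],0.72]
    - [[0,-0.003,0.012],[0,0,0],0.85]
    - [[0,-0.003,0.012],[0,0,0],1]
    - [[0,-0.003,0.012],[0,0,0],1]
    - [[0,-0.003,0.012],[0,0,0],1]
  force: 60

```text
time_s: 25.1
ee_pos: [490.0, 257.6, 68.1]
orientation: [[-0.951, 0.019, 0.309], [0.018, 1.0, -0.007], [-0.309, -0.001, -0.951]]
force: [-3.0, -1.2, 4.0]
opening: 20.4
grasp_force: 59.4
```

Call:
jog_arm:
  increments:
    - [[0,0,-0.05],[0,0,0],1]
    - [[0,0,-0.15],[0,0,0],1]
    - [[0,0,-0.35],[0,0,0],1]
    - [[0,0,-0.6],[0,0,0],1]
    - [[0,0,-0.8],[0,0,0],1]
    - [[0,0,-0.95],[0,0,0],1]
    - [[0,0,-0.95],[0,0,0],1]
    - [[0,0,-0.95],[0,0,0],1]

```text
time_s: 25.9
ee_pos: [430.8, 259.0, 248.2]
orientation: [[-0.951, 0.019, 0.309], [0.018, 1.0, -0.007], [-0.309, -0.001, -0.951]]
force: [-0.4, 0.4, -3.5]
opening: 20.3
grasp_force: 59.5
```

```bash
python3 - <<'E'
from h import *
print(go([530,60,270],Rt(0,0)))
E
```

```text
([-0.524, -0.985, 0.056], [-0.007, 0.6, -0.037])
```

Call:
jog_arm:
  increments:
    - [[-0.1,-0.2,0],[0,0.15,0],1]
    - [[-0.25,-0.4,0.02],[0,0.3,-0.01],1]
    - [[-0.4,-0.6,0.04],[0,0.45,-0.02],1]
    - [[-0.5,-0.8,0.04],[0,0.6,-0.036],1]
    - [[-0.524,-0.985,0.04],[0,0.6,-0.036],1]
    - [[-0.524,-0.985,0.04],[0,0.6,-0.036],1]
    - [[-0.524,-0.985,0.04],[0,0.6,-0.036],1]

```text
time_s: 26.6
ee_pos: [529.0, 59.0, 270.3]
orientation: [[-1.0, 0.004, -0.005], [0.004, 1.0, -0.003], [0.005, -0.003, -1.0]]
force: [-0.1, 0.7, -3.3]
opening: 20.9
grasp_force: 59.7
```

```bash
python3 - <<'E'
from h import *
print(env.get_state()["ee_pos"])
P,R=pan(55,255);print(go(P,R))
E
```

```text
[529.02009701  58.97859085 270.34965867]
([-0.226, -1.232, 0.034], [0.02, 0.389, -0.235])
```

Call:
jog_arm:
  increments:
    - [[-0.05,-0.2,0],[0,0.1,-0.06],1]
    - [[-0.1,-0.4,0],[0,0.2,-0.12],1]
    - [[-0.15,-0.65,0],[0.02,0.3,-0.18],1]
    - [[-0.2,-0.85,0],[0.02,0.389,-0.235],1]
    - [[-0.226,-1,0],[0.02,0.389,-0.235],1]
    - [[-0.226,-1,0],[0.02,0.389,-0.235],1]
    - [[-0.226,-1,0],[0.02,0.389,-0.235],1]

```text
time_s: 27.3
ee_pos: [574.3, -138.9, 272.5]
orientation: [[-0.972, -0.122, -0.203], [-0.119, 0.993, -0.025], [0.205, 0.0, -0.979]]
force: [0.6, 0.6, -2.4]
opening: 20.5
grasp_force: 60.0
```

```bash
python3 - <<'E'
from h import *
print(env.get_state()["ee_pos"])
for z in (240,150,125,112):
    P,R=pan(53,z);print(go(P,R))
E
```

```text
[ 574.28543761 -138.90638137  272.46026363]
([0.01, -0.251, 0.122], [-0.001, 0.006, 0.006])
([-0.082, -0.252, 0.562], [-0.001, 0.006, 0.006])
([-0.107, -0.252, 0.685], [-0.001, 0.006, 0.006])
([-0.121, -0.252, 0.748], [-0.001, 0.006, 0.006])
```

Call:
jog_arm:
  increments:
    - [[0,-0.12,0.02],[0,0,0],1]
    - [[0.01,-0.252,0.1],[0,0,0],1]
    - [[-0.03,-0.252,0.3],[0,0,0],1]
    - [[-0.07,-0.252,0.5],[0,0.006,0.006],1]
    - [[-0.1,-0.252,0.64],[0,0.006,0.006],1]
    - [[-0.115,-0.252,0.72],[0,0.006,0.006],1]
    - [[-0.115,-0.252,0.72],[0,0.006,0.006],1]
    - [[-0.115,-0.252,0.72],[0,0.006,0.006],1]

```text
time_s: 28.1
ee_pos: [574.2, -189.4, 128.9]
orientation: [[-0.971, -0.121, -0.204], [-0.118, 0.993, -0.027], [0.206, -0.002, -0.979]]
force: [0.8, -0.7, -2.9]
opening: 20.6
grasp_force: 60.0
```

```bash
python3 - <<'E'
from h import *
print(env.get_state()["ee_pos"],env.get_state()["force"])
for z in (110,90):
    P,R=pan(53,z);print(go(P,R))
E
```

```text
[ 574.2227951  -189.42035198  128.93241226] [ 0.82574417 -0.72378946 -2.94616602]
([-0.006, -0.001, 0.049], [-0.005, 0.004, 0.003])
([-0.027, -0.0, 0.147], [-0.005, 0.004, 0.003])
```

Call:
jog_arm:
  increments:
    - [[-0.003,0,0.03],[0,0,0],1]
    - [[-0.005,0,0.05],[0,0,0],1]
    - [[-0.01,0,0.065],[0,0,0],1]
    - [[-0.013,0,0.08],[0,0,0],1]
    - [[-0.016,0,0.095],[0,0,0],1]
    - [[-0.02,0,0.11],[0,0,0],1]
    - [[-0.023,0,0.125],[0,0,0],1]
    - [[-0.026,0,0.14],[0,0,0],1]
    - [[-0.027,0,0.147],[0,0,0],1]
    - [[-0.027,0,0.147],[0,0,0],1]

```text
time_s: 29.1
ee_pos: [573.5, -191.4, 98.6]
orientation: [[-0.972, -0.119, -0.204], [-0.116, 0.993, -0.027], [0.206, -0.003, -0.979]]
force: [0.4, -0.4, -0.2]
opening: 20.8
grasp_force: 60.3
```

Call:
jog_arm:
  increments:
    - [[0,0,0],[0,0,0],1]
    - [[0,0,-0.005],[0,0,0],0.72]
    - [[0,0,-0.01],[0,0,0],0.65]
    - [[0,0,-0.01],[0,0,0],0.58]
    - [[0,0,-0.01],[0,0,0],0.52]
    - [[0,0,-0.01],[0,0,0],0.52]
    - [[0,0,-0.01],[0,0,0],0.52]

```text
time_s: 29.8
ee_pos: [573.6, -191.2, 100.5]
orientation: [[-0.972, -0.119, -0.204], [-0.116, 0.993, -0.027], [0.206, -0.002, -0.979]]
force: [0.2, 0.1, -0.2]
opening: 40.7
grasp_force: 0.0
```

Call:
jog_arm:
  increments:
    - [[0,0,-0.05],[0,0,0],0.52]
    - [[0,0,-0.12],[0,0,0],0.52]
    - [[0,0,-0.25],[0,0,0],0.5]
    - [[0,0,-0.45],[0,0,0],0.45]
    - [[0,0,-0.65],[0,0,0],0.45]
    - [[0,0,-0.85],[0,0,0],0.45]
    - [[0,0,-0.95],[0,0,0],0.45]
    - [[0,0,-0.95],[0,0,0],0.45]

```text
time_s: 30.6
ee_pos: [614.3, -186.5, 291.3]
orientation: [[-0.973, -0.119, -0.197], [-0.115, 0.993, -0.03], [0.199, -0.007, -0.98]]
force: [0.5, -0.7, -0.3]
opening: 47.0
grasp_force: 0.0
```

```bash
python3 - <<'E'
from h import *
s=env.get_state();print(s["ee_pos"],s["time_s"],s["opening"],s["force"])
bars_in_pan(91)
print(go([480,50,330],Rt(0,0)))
E
```

```text
[ 614.28783936 -186.51203963  291.30729052] 30.6 47.00278167717386 [ 0.54126394 -0.73294854 -0.31171913]
[ 213  135   25   80 1759] [ -1.6 -54.  100. ] [[-45.0, -67.0], [-45.0, -42.0], [43.0, -41.0], [44.0, -66.0]]
[ 263  136   21   79 1613] [ -0.9   0.5 100. ] [[-44.0, -10.0], [-44.0, 12.0], [43.0, 11.0], [44.0, -12.0]]
[ 311  137   18   79 1418] [  0.5  52.3 100. ] [[-42.0, 43.0], [-42.0, 62.0], [45.0, 62.0], [45.0, 43.0]]
([0.554, 1.251, -0.103], [-0.032, -0.388, 0.226])
```

Three bars are in. Move clear and read the pointer.

Call:
jog_arm:
  increments:
    - [[0.1,0.2,0],[0,-0.1,0.06],0.45]
    - [[0.2,0.45,0],[0,-0.2,0.12],0.45]
    - [[0.3,0.7,0],[0,-0.3,0.18],0.45]
    - [[0.4,0.9,-0.05],[0,-0.388,0.225],0.45]
    - [[0.5,1,-0.1],[0,-0.388,0.225],0.45]
    - [[0.5,1,-0.1],[0,-0.388,0.225],0.45]
    - [[0.5,1,-0.1],[0,-0.388,0.225],0.45]

```text
time_s: 31.35
ee_pos: [495.1, 1.7, 325.6]
orientation: [[-1.0, -0.003, -0.003], [-0.003, 1.0, -0.015], [0.003, -0.015, -1.0]]
force: [0.1, 0.6, -0.5]
opening: 46.8
grasp_force: 0.0
```

```bash
python3 - <<'E'
from h import *
a=env.camera("scene")[:,:,::-1];b=env.camera("side")[:,:,::-1]
f=lambda im,x,y,w,h,k:cv2.resize(im[y:y+h,x:x+w],(w*k,h*k),interpolation=cv2.INTER_CUBIC)
cv2.imwrite("pics/fin.png",np.hstack([f(a,190,230,110,140,3),f(b,320,215,110,140,3)]))
print(env.get_state()["ee_pos"],env.get_state()["time_s"])
E
```

```text
[495.78049096   0.71632578 324.76727631] 31.45
```

View pics/fin.png

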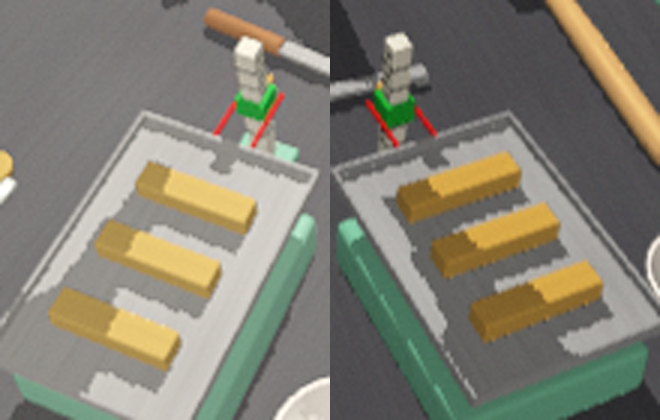

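The three bars lie flat in the pan and the collar is fully visible, at (258,98) and (393,106) in the crop. I measure the pointer against the band once more.

```bash
python3 - <<'E'
from h import *
from scipy.optimize import minimize
Cs={"scene":cam("scene"),"side":cam("side")};G={};Rd={}
for n,C in Cs.items():
    im=env.camera(n).astype(int);q=proj(C,[[562,-93,85]])[0].astype(int);k=np.zeros((400,640),bool);k[q[1]-18:q[1]+26,q[0]-22:q[0]+22]=1
    r,g,b=im[:,:,0],im[:,:,1],im[:,:,2]
    G[n]=(g>1.6*np.maximum(r,b))&(g>40)&k; Rd[n]=(r>1.8*np.maximum(g,b))&(r>60)&k
    for m in(G,Rd): ys,xs=np.nonzero(m[n]);print(n,len(xs),xs.min(),xs.max()+1,ys.min(),ys.max()+1)
# collar: two outer visible faces+top minus column -> signed coverage cost
def hull(C,V,S):
    u=(proj(C,V)+.5)*16;h=cv2.convexHull(u.astype(np.int32));k=np.zeros(S,np.uint8);cv2.fillConvexPoly(k,h,1,shift=4);return k>0
def box(a,z0,z1,p): return np.array([[x,y,z] for x in(-a,a) for y in(-a,a) for z in(z0,z1)])@PR.T+[p[0],p[1],0]
def cost(p):
    t=0
    for n,C in Cs.items():
        k=hull(C,box(12,p[2]-10,p[2]+10,p),G[n].shape)&~hull(C,box(8,p[2]+10,150,p),G[n].shape)&~Rd[n]
        t+=(k^G[n]).sum()
    return t
best=min(((cost((x,y,z)),x,y,z) for x in np.arange(556,567,1.) for y in np.arange(-98,-86,1.) for z in np.arange(74,96,.5)))
print("collar",best)
# prongs: two bars along pan y at +-d, common z
def pc(p):
    x,y,z,d,y0,y1=p;t=0
    for n,C in Cs.items():
        k=np.zeros(G[n].shape,bool)
        for s in(-1,1):
            V=np.array([[s*d+w,v,z+e] for w in(-1.5,1.5) for v in(y0,y1) for e in(-1.5,1.5)])@PR.T+SC
            k|=hull(C,V,k.shape)
        t+=(cv2.GaussianBlur(k.astype(float),(3,3),0)-cv2.GaussianBlur(Rd[n].astype(float),(3,3),0)).__pow__(2).sum()
    return t
rs=[minimize(pc,[0,0,z,16,110,y1],method="Nelder-Mead",options=dict(initial_simplex=np.array([[0,0,z,16,110,y1]]*7)+np.vstack([np.zeros(6),np.diag([1,1,4,3,5,5])]),maxiter=600)) for z in(74,80,86) for y1 in (160,166)]
r=min(rs,key=lambda r:r.fun);print("pointer z",r.x[2],"d",r.x[3],r.x[4:],r.fun,[round(q.x[2],1) for q in rs])
E
```

```text
scene 78 269 282 258 270
scene 61 261 285 261 279
side 102 334 348 245 258
side 59 332 356 248 264
collar (np.int64(48), np.float64(559.0), np.float64(-91.0), np.float64(85.0))
pointer z 81.29095621844448 d 15.920433931648216 [118.85422811 142.62767767] 36.25 [np.float64(81.8), np.float64(81.9), np.float64(82.5), np.float64(82.4), np.float64(81.3), np.float64(82.6)]
```

Pointer at about 81 to 82 mm against a band middle of about 84 to 85 mm, so it is about 3 mm off with 11.5 mm allowed. The pan is at rest and the arm is clear.

```bash
python3 -c "
from bench import env
print(env.hand_in())"
```

```text
the job is handed in; nothing more can be done
None
```

The job is handed in: three bars lie flat in the pan and the pointer, by my camera measurement, rests about 3 mm below the middle of the green band (11.5 mm allowed); the fourth bar was left on the rack and I noticed nothing else disturbed, but the hand-in returned no verdict.

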